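# Load a module into the high-voltage test box and shut the guard

### The job

The black module waiting on the bench is next for the high-voltage test. Raise the test box's sliding guard by its handle, push the module up the loading ramp until its back edge drops behind the sill lip and it lies flat on the chamber floor, then lower the guard until it is fully shut. Leave the tray, the carton and the pliers where they are.

Things in the scene. Friction and masses are not known exactly. Their poses are not given: they have to be found in the camera images.
- test_box: Test chamber fixed on the bench: aluminium frame, clear sides, back and roof (top 168 mm up). Origin: on the bench under the guard's middle; x points into the chamber (open front and ramp face -x), y across, z up. The guard runs between two upright channels, 315 mm high, at x -10..10, y +-93..117 mm (187 mm clear between); a brace slopes back from each to the roof.
- sill (a point): Middle of the sill's top edge, under the guard, 22 mm above the bench. The sill reaches from 12 mm before (-x) to 12 mm behind (+x) this point; there it drops 12 mm to the chamber floor, forming the lip. Same axes as the test box.
- ramp_foot (a point): Middle of the foot of the steel loading ramp, at bench height, 77 mm before (-x) the guard's plane. The ramp rises straight from here over 65 mm to the sill (22 mm up, 19 degrees); 194 mm wide between folded edges standing 10 mm above it.
- chamber_floor (a point): Middle of the chamber floor, on its surface: 10 mm above the bench, 108 mm behind (+x) the guard's plane. The floor is 193 mm deep from the sill lip to the back pane and 212 mm wide.
- guard (a joint): Height of the guard above shut, m: 0 = fully down on the sill, 0.13 = top stop; may start up to 30 mm open. Aluminium-framed clear pane, 208 x 140 mm, 10 mm thick (14 at the top rail), 0.33 kg. Slides straight up and down; felt-lined channels hold it wherever it is left. Raising takes about 10 N, lowering about 3 N. Its lower edge is 22.5 mm above the bench when shut.
- guard_handle (a point): Middle of the guard's handle: a black bow handle standing on the guard's top rail, in the guard's plane. The straight grip bar is 12 mm thick, 110 mm long along the test box's y; its axis is 45 mm above the rail, 207.5 mm above the bench when shut, and moves with the guard. Can be grasped from above, one finger before and one behind it.
- unit: The module to be tested: closed black box, 100 mm along its x, 140 mm along its y, 52 mm high (56 mm over the white disc and grey strip on top), 0.45 to 0.8 kg. Origin: centre of its underside, z up. Starts flat on the bench just before the ramp's foot, its x within 0.12 rad of the test box's x. Slides; friction coefficient about 0.5 to 0.7; pushing takes under 12 N.
- tray: Bystander beside the ramp: grey plastic tray of crimp terminals, 180 x 90 x 28 mm. Origin: centre of its underside. Leave alone.
- carton: Bystander beside the ramp: small green carton, 85 x 75 x 60 mm. Origin: centre of its underside. Leave alone.
- pliers: Bystander: pliers with red handles lying flat, about 150 x 55 x 16 mm. Origin: at the pivot, on the bench. Leave alone.
There are look-alikes about, which are no part of the job. There is more than one size of the unit; the one meant has the size given above.

How it is judged (in metres and radians):
On the way, in this order (a step that is already met when the one before it is completed fails the run):
1. the guard is raised far enough for the module to pass (70 mm or more) (value of joint guard above 0.07 m), for 0.2 s.
2. the module lies flat on the chamber floor behind the sill lip (x of unit in the frame of test_box above 0.058 m and z of unit in the frame of test_box below 0.015 m and angle between unit's own z axis and vertical below 0.05 rad), for 0.2 s.
At the end, for the whole second after the job is handed in: The guard is shut (within 5 mm of the sill) and the module rests upright and flat (within 3 degrees) on the chamber floor, wholly behind the sill lip (all of step 2 and value of joint guard below 0.005 m and x of unit in the frame of test_box below 0.2 m and linear speed of unit below 0.02 m/s); the robot touches nothing.
It fails at once if the tray is shifted by more than 30 mm (distance of tray from where it was at the start of the episode above 0.03 m).
It fails at once if the carton is shifted by more than 30 mm (distance of carton from where it was at the start of the episode above 0.03 m).
It fails at once if the pliers are shifted by more than 30 mm (distance of pliers from where it was at the start of the episode above 0.03 m).
It also fails if it takes over 66 s, if anything falls off the work surface, if the arm or the gripper's body presses on something with over 40 N, if the wrist force passes 120 N, or if a joint passes its speed limit or range.

### The arm

A 6-joint arm with a two-finger parallel gripper is mounted at the origin on the work surface. World frame = base frame: x ahead of the robot, y to its left, z up, the work surface at z = 0. Lengths are in m, angles in degrees, forces in N, time in s.
With the tool pointing down it reaches from about 0.35 to 0.875 m from the base axis. Payload 4.2 kg.
Tool frame: the origin (TCP) lies at the very end of the fingers, on their centre line; the grasp point (between the pads) lies 19 mm behind it; z points along the fingers, y is the line along which they close (so a half turn about z gives the same grasp; the last joint's range is limited). The gripper opens to 87 mm and grips with 3 to 60 N. Pads are 19 mm wide; open, the fingers measure 117 mm over their backs; the gripper's body (75 mm by 190 mm) begins 51 mm behind the grasp point.
Start: joints at [-60.871, 22.042, 0.453, 0, -68.411, -14.817], TCP at [0.155, -0.606, 0.223] pointing down, gripper open.
Joint ranges: [-179.83, 179.83], [-69.29, 118.12], [-61.27, 80.66], [-181.25, 117.63], [-171.15, -9.14], [-177.46, 177.46]. Speed limits (degrees/s): [159.86, 159.86, 180, 180, 180, 180].

### API

Orientations are given as a 3x3 rotation matrix whose columns are the frame's x, y, z axes.
In Python, from station import * gives the robot as it stands.
- The arm moves only by the shell command python3 -m pendant 'ROWS'. ROWS is JSON, a list of rows, each an object of numbers: "x", "y", "z": the shift along the world's x, y, z normalised to -1 to 1, where 1 is 250 mm; "rx", "ry", "rz": the turn, a rotation vector about the world's x, y, z normalised to -1 to 1, where 1 is 180 degrees; "claw": the opening, from 0 (shut) to 1 (fully open). A call has exactly 8 rows; each row is the pose to reach, as a shift and turn from the pose commanded when the call began, turning the shorter way round; what a row does not reach only later rows make up. A row lasts 1/8 s, in which the tool goes at most 62.5 mm and 10.7 degrees, less where a joint would pass 70% of its speed; a pose out of reach is approached as far as the arm can. A call with a number of a shift or a turn outside -1 to 1 is refused whole. A call with a gripper value outside its range is refused whole. The fingers move at their own pace and stop on an object; the grip force is fixed at half the most. Time passes only in rows, so rows that repeat a pose let the fingers close, or fill a call up. It gives the time, the measured TCP pose, the force, the opening and the grip force at its end, in the units of the state.
- sense(): the state, without advancing time (a new reading comes with each control period).
- capture(name): name is "scene" or "top"; returns a dict with "color" (420x560x3 uint8, red, green, blue), "mtx" (3x3 intrinsics, pixels), "world_to_cam" (4x4, takes a point from world to camera coordinates). Camera axes: x right, y up, looking along -z (the intrinsics and any distortion apply to the point x, -y, -z); pixel columns grow to the right and rows downward; lengths in m; the calibration is good to about 2 mm. A picture is of the moment at which its call begins. There is no depth.
- finish_job(): hands the job in; it is judged then, once.
Trained networks look in a picture, given as the dict that the camera call returned (one of the last four; its "shot" number tells which), for a name from the list of things; names that differ only in an ending like _2 or _b are one class to them, and where a whole thing is asked for, a point or a joint stands for the part that bears it (a point fixed in the world has none). Each returns a list of dicts, best first, with "conf" (0 to 1); they miss things now and then, are a little off and sometimes report something else, mostly with a low value. They report only what shows in the picture. A call takes as long as a camera call. They do not tell look-alikes from the thing itself.
- search_frame(picture, label): "centre" ([column, row] in pixels, amid what is visible of it).
- regions_of(picture, label): "region" (420x560 bool, what is visible of it) and "centre" ([column, row] in pixels, amid what is visible of it).
The state is a dict: "time_s": time; "joints": joint angles; "joint_velocities": joint speeds; "effort": joint torques, N m; "tcp_pos": TCP position; "ee_rot": TCP orientation; "wrist_force": force on the tool from outside, world axes, zero at the start; "moment": the same for the moment, N m; "gripper_width": opening from 0.0 (shut) to 1.0 (fully open); "gripper_force": force on a finger pad.
Only numpy, scipy, OpenCV 4.12 (cv2) and the standard library are available. Lean on these libraries where they do the work, as an engineer would, in place of code of your own. Each camera call takes 0.05 s, during which the arm holds its last target. There are 200 camera calls.

## Working session

There is one attempt and no reset: what is moved stays moved. The work goes in short steps, Python scripts to look and compute and a shell command to move; the robot and the scene stay as the last step left them, time stands still between calls to the robot, and variables do not carry over. Pictures are saved under pics/ and viewed, at most 12 in all, crops included, and the job is handed in when it is done.

```bash
mkdir -p pics; cat > h.py <<'E'
from station import *
import numpy as np, cv2
def ray(p,uv):
    K=np.array(p["mtx"]);T=np.array(p["world_to_cam"])
    d=np.linalg.inv(K)@[uv[0],uv[1],1]; d=np.array([d[0],-d[1],-d[2]])
    R=T[:3,:3]; return -R.T@T[:3,3], R.T@d
def atz(p,uv,z):
    o,d=ray(p,uv); return o+d*(z-o[2])/d[2]
def proj(p,X):
    T=np.array(p["world_to_cam"]);c=T[:3,:3]@np.array(X)+T[:3,3]
    q=np.array(p["mtx"])@[c[0],-c[1],-c[2]]; return q[:2]/q[2]
def save(p,n): cv2.imwrite(f"pics/{n}.png",p["color"][:,:,::-1])
E
python3 - <<'E'
from h import *
for n in ("scene","top"):
    p=capture(n); save(p,n+"0"); print(n,p.keys(),np.round(ray(p,(280,210))[0],3))
    for l in ("test_box","guard","guard_handle","unit","tray","carton","pliers"):
        print(l,[(round(r["conf"],2),np.round(r["centre"]),int(r["region"].sum())) for r in regions_of(p,l)])
E
```

```text
scene dict_keys(['color', 'mtx', 'world_to_cam', 'shot']) [1.096e+00 1.000e-03 1.128e+00]
test_box [(0.81, array([337., 312.]), 17933)]
guard [(0.59, array([326., 256.]), 1311)]
guard_handle [(0.7, array([324., 259.]), 1580)]
unit [(0.94, array([230., 166.]), 4955), (0.83, array([307., 227.]), 2529), (0.68, array([333., 164.]), 1328)]
tray [(0.79, array([403., 212.]), 2317)]
carton [(0.79, array([225., 268.]), 1500)]
pliers [(0.56, array([231., 331.]), 881)]
top dict_keys(['color', 'mtx', 'world_to_cam', 'shot']) [0.447 0.024 1.403]
test_box [(0.72, array([236., 143.]), 11256)]
guard [(0.9, array([241., 166.]), 1187), (0.24, array([237., 141.]), 11249)]
guard_handle []
unit [(0.97, array([321., 300.]), 4184), (0.71, array([223., 294.]), 1155), (0.57, array([249., 227.]), 1955)]
tray [(0.65, array([164., 236.]), 2151)]
carton [(0.83, array([326., 194.]), 975)]
pliers [(0.78, array([314., 143.]), 446)]
```

View pics/scene0.png

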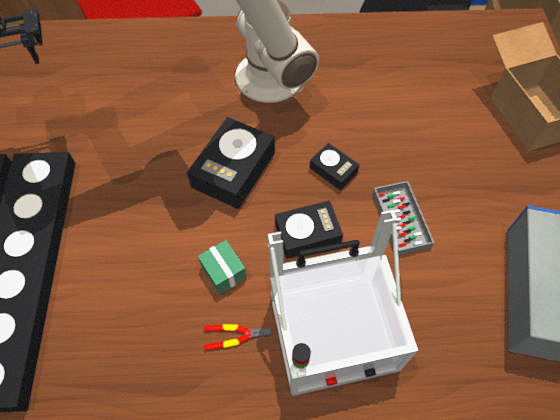

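View pics/top0.png

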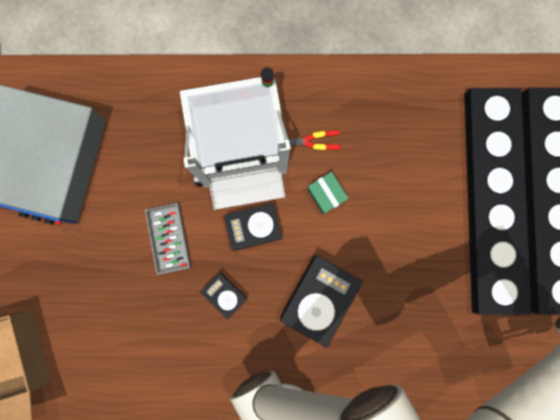

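The top view shows the test box at (236,143), with its ramp facing the robot. The medium module sits at the ramp foot, (252,226), and the large and small look-alikes are at (321,300) and (223,294). I'll zoom in to pick the box landmarks.

```bash
python3 - <<'E'
from h import *
p=capture("top"); c=p["color"][60:260,130:350,::-1]; cv2.imwrite("pics/topz.png",cv2.resize(c,None,fx=3,fy=3,interpolation=cv2.INTER_CUBIC)[:600])
for r in regions_of(p,"unit"):
    k=cv2.findContours(r["region"].astype(np.uint8),0,2)[0]; k=max(k,key=cv2.contourArea)[:,0,:]
    w=np.array([atz(p,u,.052)[:2] for u in k],np.float32)*1000
    (cx,cy),s,a=cv2.minAreaRect(w); print(r["conf"],cx,cy,s,a)
q=capture("scene"); c=q["color"][190:390,190:440,::-1]; cv2.imwrite("pics/scz.png",cv2.resize(c,None,fx=3,fy=3,interpolation=cv2.INTER_CUBIC))
for r in regions_of(q,"unit")[:3]:
    k=cv2.findContours(r["region"].astype(np.uint8),0,2)[0]; k=max(k,key=cv2.contourArea)[:,0,:]
    print(r["centre"],atz(q,r["centre"],.04))
E
```

```text
0.92 327.2016296386719 -99.01792907714844 (148.99917602539062, 203.2598876953125) 60.474605560302734
0.83 522.8292846679688 82.93592834472656 (102.43533325195312, 140.031494140625) 13.465487480163574
0.79 340.4593200683594 160.18853759765625 (103.63601684570312, 76.67355346679688) 45.55168151855469
0.59 760.42041015625 135.29583740234375 (367.14080810546875, 292.3572692871094) 11.792867660522461
[229.2, 161.0] [ 0.32976011 -0.11029956  0.04      ]
[330.5, 164.4] [0.350477   0.14878976 0.04      ]
[309.3, 227.7] [0.53075449 0.08289233 0.04      ]
```

View pics/topz.png

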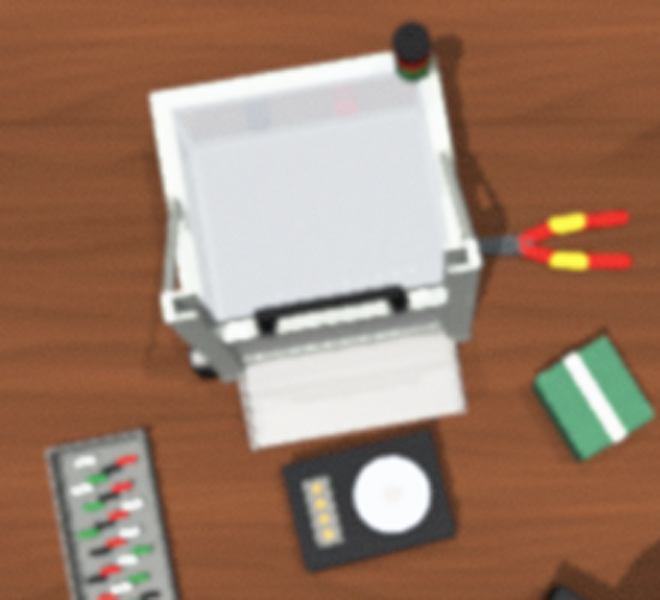

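View pics/scz.png

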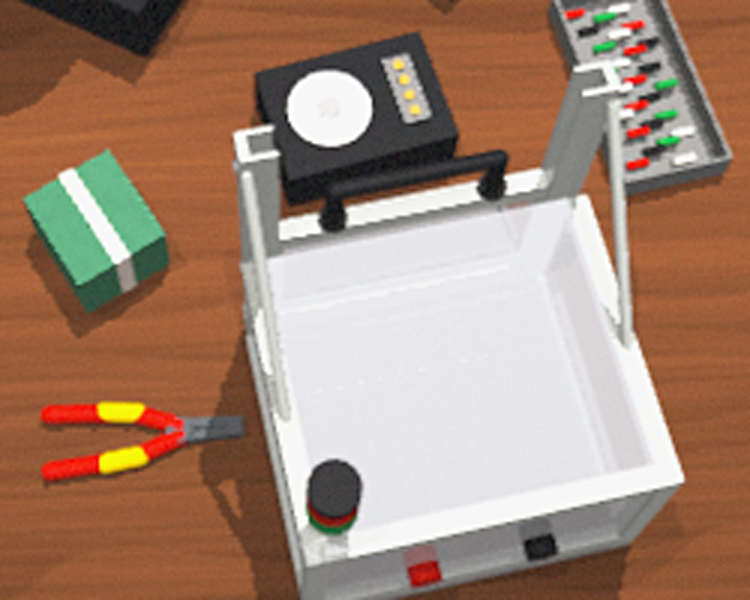

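```bash
python3 - <<'E'
from h import *
from scipy.optimize import least_squares
p=capture("top");q=capture("scene")
T=lambda u:np.array([130+u[0]/3-.33,60+u[1]/3-.33]); S=lambda u:np.array([190+u[0]/3-.33,190+u[1]/3-.33])
obs=[(p,(0,.105,.315),T((181,306)),0),(p,(0,-.105,.315),T((462,257)),0),(p,(-.077,.097,.002),T((252,449)),0),(p,(-.077,-.097,.002),T((467,411)),0),
(q,(0,-.105,.315),S((257,145)),0),(q,(0,.105,.315),S((600,77)),0),
(p,(0,0,.2075),T((331,301)),1),(q,(0,0,.2075),S((419,173)),1)]
def W(v,X,m):
    c,s=np.cos(v[2]),np.sin(v[2]); return np.array([v[0]+c*X[0]-s*X[1],v[1]+s*X[0]+c*X[1],X[2]+m*v[3]])
f=lambda v:np.concatenate([proj(c,W(v,X,m))-o for c,X,o,m in obs])
r=least_squares(f,[.65,.1,.2,.01]);print(r.x,np.degrees(r.x[2]));print(r.fun.round(1))
v=r.x;u=np.array([.5235,.083]);d=u-v[:2];c,s=np.cos(v[2]),np.sin(v[2]);print("unit in box",c*d[0]+s*d[1],-s*d[0]+c*d[1])
print("handle",W(v,(0,0,.2075),1)); s=sense();print(s["tcp_pos"],np.round(s["ee_rot"],3),s["gripper_width"])
for n in("tray","carton"):
  for r in regions_of(p,n)[:1]: 
    k=cv2.findContours(r["region"].astype(np.uint8),0,2)[0]; k=max(k,key=cv2.contourArea)[:,0,:]
    w=np.array([atz(p,x,.028 if n=="tray" else .06)[:2] for x in k],np.float32); print(n,cv2.boxPoints(cv2.minAreaRect(w)).round(3).tolist())
E
```

```text
[0.67125103 0.10516092 0.17371711 0.01786734] 9.953257097647526
[-0.3 -0.6  0.2 -0.7  2.  -1.2 -1.6 -0.5  0.3 -1.2 -0.4 -0.6 -0.3  0.5
  0.  -0.1]
unit in box -0.14935763795035284 0.00371059867381315
handle [0.67125103 0.10516092 0.22536734]
[ 0.15451064 -0.60558259  0.22255796] [[-0.969 -0.247 -0.   ]
 [-0.247  0.969 -0.   ]
 [ 0.    -0.    -1.   ]] 0.9986874664724817
tray [[0.39100000262260437, 0.3449999988079071], [0.41100001335144043, 0.25], [0.593999981880188, 0.2879999876022339], [0.5740000009536743, 0.3840000033378601]]
carton [[0.5569999814033508, -0.10400000214576721], [0.6000000238418579, -0.17499999701976776], [0.671999990940094, -0.13099999725818634], [0.6290000081062317, -0.05999999865889549]]
```

```bash
python3 -m pendant '[{"x":0.1,"y":0.1,"z":0.1,"rz":0.02,"claw":1},{"x":0.25,"y":0.25,"z":0.2,"rz":0.05,"claw":1},{"x":0.4,"y":0.4,"z":0.3,"rz":0.08,"claw":1},{"x":0.55,"y":0.55,"z":0.4,"rz":0.11,"claw":1},{"x":0.7,"y":0.7,"z":0.45,"rz":0.13,"claw":1},{"x":0.85,"y":0.85,"z":0.5,"rz":0.15,"claw":1},{"x":0.95,"y":0.95,"z":0.52,"rz":0.16,"claw":1},{"x":1,"y":1,"z":0.52,"rz":0.16,"claw":1}]'
python3 -c "
from h import *
s=sense();print(np.round(s['joints'],2),s['tcp_pos'])"
```

```text
[-60.87  22.04   0.45  -0.   -68.41 -14.82] [ 0.15453309 -0.60558197  0.22256503]$[0]: bad value
```

```bash
python3 -m pendant '[{"x":0.1,"y":0.1,"z":0.1,"rx":0,"ry":0,"rz":0.02,"claw":1},{"x":0.25,"y":0.25,"z":0.2,"rx":0,"ry":0,"rz":0.05,"claw":1},{"x":0.4,"y":0.4,"z":0.3,"rx":0,"ry":0,"rz":0.08,"claw":1},{"x":0.55,"y":0.55,"z":0.4,"rx":0,"ry":0,"rz":0.11,"claw":1},{"x":0.7,"y":0.7,"z":0.45,"rx":0,"ry":0,"rz":0.13,"claw":1},{"x":0.85,"y":0.85,"z":0.5,"rx":0,"ry":0,"rz":0.15,"claw":1},{"x":0.95,"y":0.95,"z":0.52,"rx":0,"ry":0,"rz":0.16,"claw":1},{"x":1,"y":1,"z":0.52,"rx":0,"ry":0,"rz":0.16,"claw":1}]'
cat > st.py <<'E'
from h import *
s=sense();print(np.round(s['joints'],2).tolist(),np.round(s['tcp_pos'],4),np.round(s['wrist_force'],1),s['time_s'],s['gripper_width'],s['gripper_force']);print(np.round(s['ee_rot'],3).tolist())
open("log.txt","a").write(repr((list(s['joints']),list(s['tcp_pos']),np.array(s['ee_rot']).tolist()))+"\n")
E
python3 st.py
```

```text
time_s: 2.2
tcp_pos: [0.4058, -0.3544, 0.3532]
ee_rot: [[-0.729, -0.685, 0.001], [-0.685, 0.729, -0.001], [-0.0, -0.001, -1.0]]
wrist_force: [-0.8, 0.4, -0.7]
gripper_width: 0.999
gripper_force: 0.0
[-23.87, 9.81, 1.95, 0.0, -82.07, -22.91] [ 0.4058 -0.3544  0.3532] [-0.8  0.4 -0.7] 2.2 0.9992049231704434 0.0
[[-0.729, -0.685, 0.001], [-0.685, 0.729, -0.001], [-0.0, -0.001, -1.0]]
```

```bash
python3 -m pendant '[{"x":0.1,"y":0.12,"z":0,"rx":0,"ry":0,"rz":0.02,"claw":1},{"x":0.2,"y":0.25,"z":0,"rx":0,"ry":0,"rz":0.05,"claw":1},{"x":0.32,"y":0.4,"z":0,"rx":0,"ry":0,"rz":0.08,"claw":1},{"x":0.44,"y":0.55,"z":0,"rx":0,"ry":0,"rz":0.1,"claw":1},{"x":0.56,"y":0.7,"z":0,"rx":0,"ry":0,"rz":0.12,"claw":1},{"x":0.68,"y":0.85,"z":0,"rx":0,"ry":0,"rz":0.14,"claw":1},{"x":0.76,"y":0.95,"z":0,"rx":0,"ry":0,"rz":0.155,"claw":1},{"x":0.8,"y":1,"z":0,"rx":0,"ry":0,"rz":0.16,"claw":1}]' >/dev/null; python3 st.py
```

```text
[5.25, 17.9, 12.44, -0.0, -84.64, -23.31] [ 0.6051 -0.1048  0.3516] [ 0.3  0.  -0.5] 3.2 0.9981840697778908 0.0
[[-0.31, -0.951, -0.002], [-0.951, 0.31, -0.0], [0.001, 0.002, -1.0]]
```

```bash
python3 -m pendant '[{"x":0.04,"y":0.12,"z":0,"rx":0,"ry":0,"rz":0.02,"claw":1},{"x":0.08,"y":0.27,"z":0,"rx":0,"ry":0,"rz":0.05,"claw":1},{"x":0.13,"y":0.42,"z":0,"rx":0,"ry":0,"rz":0.08,"claw":1},{"x":0.18,"y":0.57,"z":0,"rx":0,"ry":0,"rz":0.11,"claw":1},{"x":0.22,"y":0.7,"z":0,"rx":0,"ry":0,"rz":0.13,"claw":1},{"x":0.25,"y":0.79,"z":0,"rx":0,"ry":0,"rz":0.15,"claw":1},{"x":0.264,"y":0.844,"z":0,"rx":0,"ry":0,"rz":0.156,"claw":1},{"x":0.264,"y":0.844,"z":0,"rx":0,"ry":0,"rz":0.156,"claw":1}]' >/dev/null; python3 st.py
python3 - <<'E'
from h import *
q=capture("scene");t=capture("top")
a=cv2.resize(q["color"][60:360,190:440],None,fx=2,fy=2);b=cv2.resize(t["color"][60:260,150:310],None,fx=2.4,fy=2.4)
b=cv2.copyMakeBorder(b,0,600-b.shape[0],0,0,0)
cv2.imwrite("pics/a1.png",np.hstack([a,b[:,:300]])[:,:800,::-1])
E
```

```text
[22.56, 24.96, 23.05, 0.01, -88.13, -12.57] [0.6706 0.1055 0.3522] [-0.3  0.  -1.1] 4.2 1.000236487883277 0.0
[[0.173, -0.985, -0.001], [-0.985, -0.173, -0.0], [0.0, 0.001, -1.0]]
```

View pics/a1.png

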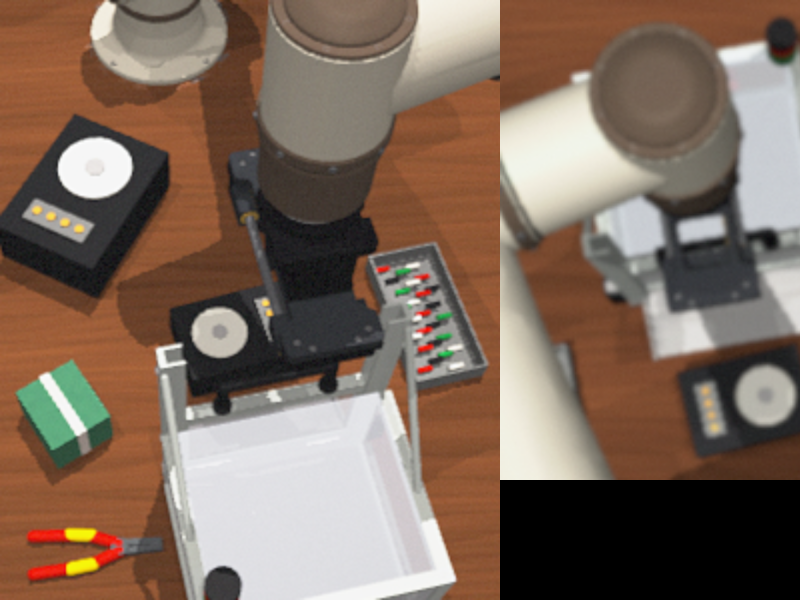

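The gripper hovers over the handle bar, between the posts at (170,360) and (395,320) in the left crop. Its long side lies along the box's x axis, so I can descend.

```bash
python3 -m pendant '[{"x":0,"y":0,"z":-0.08,"rx":0,"ry":0,"rz":0,"claw":1},{"x":0,"y":0,"z":-0.2,"rx":0,"ry":0,"rz":0,"claw":1},{"x":0,"y":0,"z":-0.32,"rx":0,"ry":0,"rz":0,"claw":1},{"x":0,"y":0,"z":-0.43,"rx":0,"ry":0,"rz":0,"claw":1},{"x":0,"y":0,"z":-0.53,"rx":0,"ry":0,"rz":0,"claw":1},{"x":0,"y":0,"z":-0.584,"rx":0,"ry":0,"rz":0,"claw":1},{"x":0,"y":0,"z":-0.584,"rx":0,"ry":0,"rz":0,"claw":0.6},{"x":0,"y":0,"z":-0.584,"rx":0,"ry":0,"rz":0,"claw":0}]' >/dev/null; python3 st.py
python3 -m pendant '[{"x":0,"y":0,"z":0,"rx":0,"ry":0,"rz":0,"claw":0},{"x":0,"y":0,"z":0,"rx":0,"ry":0,"rz":0,"claw":0},{"x":0,"y":0,"z":0,"rx":0,"ry":0,"rz":0,"claw":0},{"x":0,"y":0,"z":0,"rx":0,"ry":0,"rz":0,"claw":0},{"x":0,"y":0,"z":0,"rx":0,"ry":0,"rz":0,"claw":0},{"x":0,"y":0,"z":0,"rx":0,"ry":0,"rz":0,"claw":0},{"x":0,"y":0,"z":0,"rx":0,"ry":0,"rz":0,"claw":0},{"x":0,"y":0,"z":0,"rx":0,"ry":0,"rz":0,"claw":0}]' >/dev/null; python3 st.py
```

```text
[22.53, 27.83, 7.62, 0.04, -69.65, -12.56] [0.6713 0.1053 0.208 ] [ 0.4 -0.1  0.6] 5.3 0.8522441059734261 0.0
[[0.173, -0.985, 0.003], [-0.985, -0.173, 0.0], [0.0, -0.003, -1.0]]
[22.54, 27.93, 7.57, 0.03, -69.47, -12.56] [0.6718 0.1057 0.2066] [ 5.9  0.6 -2.6] 6.3 0.12594194890592394 30.01230949535966
[[0.174, -0.985, 0.003], [-0.985, -0.174, 0.001], [-0.0, -0.003, -1.0]]
```

```bash
python3 -m pendant '[{"x":0,"y":0,"z":0.04,"rx":0,"ry":0,"rz":0,"claw":0},{"x":0,"y":0,"z":0.1,"rx":0,"ry":0,"rz":0,"claw":0},{"x":0,"y":0,"z":0.17,"rx":0,"ry":0,"rz":0,"claw":0},{"x":0,"y":0,"z":0.24,"rx":0,"ry":0,"rz":0,"claw":0},{"x":0,"y":0,"z":0.31,"rx":0,"ry":0,"rz":0,"claw":0},{"x":0,"y":0,"z":0.37,"rx":0,"ry":0,"rz":0,"claw":0},{"x":0,"y":0,"z":0.41,"rx":0,"ry":0,"rz":0,"claw":0},{"x":0,"y":0,"z":0.41,"rx":0,"ry":0,"rz":0,"claw":0}]' >/dev/null; python3 st.py
```

```text
[22.53, 25.43, 17.73, -0.01, -82.22, -12.56] [0.6718 0.1057 0.3078] [ 5.7  0.1 -4.8] 7.3 0.1289580942667662 29.994557183235884
[[0.173, -0.985, 0.001], [-0.985, -0.173, 0.001], [-0.001, -0.002, -1.0]]
```

```bash
python3 -m pendant '[{"x":0,"y":0,"z":0,"rx":0,"ry":0,"rz":0,"claw":0.8},{"x":0,"y":0,"z":0,"rx":0,"ry":0,"rz":0,"claw":0.8},{"x":0,"y":0,"z":0,"rx":0,"ry":0,"rz":0,"claw":0.8},{"x":0,"y":0,"z":0,"rx":0,"ry":0,"rz":0,"claw":0.8},{"x":0,"y":0,"z":0.06,"rx":0,"ry":0,"rz":0,"claw":0.8},{"x":0,"y":0,"z":0.15,"rx":0,"ry":0,"rz":0,"claw":0.8},{"x":0,"y":0,"z":0.22,"rx":0,"ry":0,"rz":0,"claw":0.8},{"x":0,"y":0,"z":0.25,"rx":0,"ry":0,"rz":0,"claw":0.8}]' >/dev/null; python3 st.py
python3 -m pendant '[{"x":-0.08,"y":-0.01,"z":0,"rx":0,"ry":0,"rz":0,"claw":0.8},{"x":-0.2,"y":-0.03,"z":0,"rx":0,"ry":0,"rz":0,"claw":0.8},{"x":-0.35,"y":-0.06,"z":0,"rx":0,"ry":0,"rz":0,"claw":0.6},{"x":-0.5,"y":-0.08,"z":0,"rx":0,"ry":-0.04,"rz":0,"claw":0.4},{"x":-0.65,"y":-0.11,"z":0,"rx":0,"ry":-0.08,"rz":0,"claw":0.2},{"x":-0.8,"y":-0.13,"z":0,"rx":0,"ry":-0.1,"rz":0,"claw":0},{"x":-0.9,"y":-0.15,"z":0,"rx":0,"ry":-0.12,"rz":0,"claw":0},{"x":-0.9,"y":-0.15,"z":0,"rx":0,"ry":-0.12,"rz":0,"claw":0}]' >/dev/null; python3 st.py
cat >> log.txt <<'E'
([-60.871, 22.042, 0.453, 0, -68.411, -14.817],[0.15451064,-0.60558259,0.22255796],[[-0.969,-0.247,0],[-0.247,0.969,0],[0,0,-1]])
E
cat > kin.py <<'E'
import numpy as np
from scipy.spatial.transform import Rotation as R
D=[eval(l) for l in open("log.txt")]
def fk(j,k):
    a1,d1,L2,L3,a3,d6,e=k; j=np.asarray(j,float)
    f=j[2]-j[1]; s,c=np.sin,np.cos; b,g=np.radians(j[1]),np.radians(f)
    Z=R.from_euler('z',j[0],degrees=True)
    p=np.array([a1+L2*s(b)+L3*c(g)-a3*s(g),-e,d1+L2*c(b)+L3*s(g)+a3*c(g)])
    # frame F: x=forearm axis
    F=Z*R.from_euler('y',-f,degrees=True)*R.from_euler('x',SG4*j[3],degrees=True)*R.from_euler('y',-j[4],degrees=True)
    M=F*R.from_matrix(np.array([[0,0,1],[0,-1,0],[1,0,0]]))*R.from_euler('z',SG6*j[5],degrees=True)
    return Z.apply(p)+M.as_matrix()[:,2]*d6, M
SG4,SG6=1,-1
K0=[0.,.3,.35,.35,.02,.2,.16]
E
python3 - <<'E'
from kin import *
from scipy.optimize import least_squares
f=lambda k:np.concatenate([fk(j,k)[0]-p for j,p,_ in D])
r=least_squares(f,K0,x_scale=.1); print(r.x.round(4),np.abs(r.fun).max())
for j,p,m in D: print(np.degrees((fk(j,r.x)[1].inv()*R.from_matrix(m)).magnitude()).round(2))
np.save("k.npy",r.x)
E
```

```text
[22.55, 24.83, 25.8, 0.03, -90.77, -12.56] [0.6709 0.1054 0.3741] [ 1.   0.2 -0.8] 8.3 0.7930114355343302 0.0
[[0.174, -0.985, 0.003], [-0.985, -0.174, 0.001], [-0.0, -0.004, -1.0]]
[38.65, -12.4, -25.67, 15.3, -60.34, -34.25] [0.4428 0.0668 0.3717] [0.4 0.3 1.2] 9.3 0.19972296043014312 0.0
[[0.163, -0.915, 0.369], [-0.985, -0.175, 0.001], [0.063, -0.364, -0.929]]
[ 0.0661 -0.0863  0.4278  0.4052  0.0323 -0.0401  0.166 ] 0.06455106372948882
90.0
90.0
90.0
89.98
89.98
90.0
90.0
78.5
90.01
```

```bash
sed -i 's/\[\[0,0,1\],\[0,-1,0\],\[1,0,0\]\]/[[0,0,1],[-1,0,0],[0,-1,0]]/' kin.py; cat > fit.py <<'E'
import kin; from kin import *
from scipy.optimize import least_squares
for s4 in (1,-1):
    kin.SG4=s4
    f=lambda k:np.concatenate([fk(j,k)[0]-p for j,p,_ in D])
    r=least_squares(f,K0,x_scale=.1); print(s4,r.x.round(4),np.abs(r.fun).max(),[round(float(np.degrees((fk(j,r.x)[1].inv()*R.from_matrix(m)).magnitude())),2) for j,p,m in D])
    if np.abs(r.fun).max()<.004: np.save("k.npy",r.x)
E
python3 fit.py
```

```text
1 [ 0.0661 -0.0863  0.4278  0.4052  0.0323 -0.0401  0.166 ] 0.06455106346111528 [0.0, 0.01, 0.01, 0.07, 0.06, 0.02, 0.06, 30.61, 0.01]
-1 [ 0.0071  0.1965  0.5721  0.412  -0.0006  0.3461  0.1582] 0.03317730831547294 [0.0, 0.0, 0.0, 0.0, 0.0, 0.0, 0.0, 0.0, 0.01]
```

```bash
cat > kin.py <<'E'
import numpy as np
from scipy.spatial.transform import Rotation as R
from scipy.optimize import least_squares
D=[eval(l) for l in open("log.txt")]
B=R.from_matrix(np.array([[0,0,1],[-1,0,0],[0,-1,0]]))
def fk(j,k):
    a1,d1,L2,L3,a3,d6,e,wy,wz,v=k; j=np.asarray(j,float)
    E=lambda a,x:R.from_euler(a,x,degrees=True)
    Z=E('z',j[0]); A=Z*E('y',j[1]); F=Z*E('y',j[1]-j[2]); G=F*E('x',-j[3]); H=G*E('y',-j[4])
    p=Z.apply([a1,-e,d1])+A.apply([0,0,L2])+F.apply([L3,0,a3])+G.apply([0,-wy,wz])+H.apply([d6,0,v])
    return p, H*B*E('z',-j[5])
K0=[0.,.2,.45,.4,.0,.3,.1,.06,0,0]
E
cat > fit.py <<'E'
from kin import *
for free in ([0,1,2,3,4,5,6],[0,1,2,3,4,5,6,7],[1,2,3,5,6,7],[0,1,2,3,4,5,6,7,8,9]):
    def full(k):
        z=np.array(K0)*0; z[free]=k; return z
    f=lambda k:np.concatenate([fk(j,full(k))[0]-p for j,p,_ in D])
    r=least_squares(f,np.array(K0)[free],x_scale=.1); print(free,full(r.x).round(4),np.abs(r.fun).max().round(4))
    np.save("k.npy",full(r.x))
E
python3 fit.py
```

```text
[0, 1, 2, 3, 4, 5, 6] [ 0.0071  0.1965  0.5721  0.412  -0.0006  0.3461  0.1582  0.      0.
  0.    ] 0.0332
[0, 1, 2, 3, 4, 5, 6, 7] [ 0.      0.1606  0.5649  0.4218 -0.      0.3065  0.      0.1598  0.
  0.    ] 0.0
[1, 2, 3, 5, 6, 7] [0.     0.1606 0.5649 0.4218 0.     0.3065 0.     0.1598 0.     0.    ] 0.0
[0, 1, 2, 3, 4, 5, 6, 7, 8, 9] [ 5.000e-04  1.604e-01  5.649e-01  4.218e-01 -0.000e+00  3.063e-01
 -5.000e-04  1.603e-01  0.000e+00 -4.000e-04] 0.0
```

```bash
cat > ik.py <<'E'
from kin import *
K=np.load("k.npy"); K=np.array([0,.1606,.5649,.4218,0,.3065,0,.1598,0,0])
LO=np.array([-179.8,-69.3,-61.3,-181.2,-171.1,-177.4]);HI=np.array([179.8,118.1,80.6,117.6,-9.2,177.4])
BX,BY,BW=.6713,.1052,.1737
def pose(bx,by,z,th,yaw=0,flip=1):   # box-frame TCP, tilt th from down toward +x, tool y along flip*box y
    a=BW+np.radians(yaw);t=np.radians(th); c,s=np.cos(BW),np.sin(BW)
    h=np.array([np.cos(a),np.sin(a),0]);zz=np.sin(t)*h-np.cos(t)*np.array([0,0,1]);y=flip*np.array([-np.sin(a),np.cos(a),0])
    return np.array([BX+c*bx-s*by,BY+s*bx+c*by,z]),R.from_matrix(np.column_stack([np.cross(y,zz),y,zz]))
def ik(p,M,seeds):
    out=[]
    for s in seeds:
        f=lambda j:np.concatenate([(fk(j,K)[0]-p)*10,(M.inv()*fk(j,K)[1]).as_rotvec()*3])
        r=least_squares(f,np.clip(s,LO+.1,HI-.1),bounds=(LO,HI),x_scale=30)
        if np.abs(r.fun).max()<1e-3 and not any(np.abs(r.x-o).max()<1 for o in out): out.append(r.x)
    return out
E
python3 - <<'E'
from ik import *
rng=np.random.default_rng(0)
S=[[20,20,-20,a,b,c] for a in(-170,-90,0,90) for b in(-30,-90) for c in(-90,90,0)]
for th in (0,30,45,55,65):
  for bx in (-.22,-.1,.02):
    for fl in (1,-1):
      p,M=pose(bx,0,.045,th,0,fl)
      for o in ik(p,M,S): print(th,bx,fl,o.round(0))
E
```

```text
0 -0.22 1 [  29.   19.  -35.   -0.  -36. -109.]
0 -0.22 -1 [ 29.  19. -35.  -0. -36.  71.]
0 -0.1 1 [  25.   28.  -18.    0.  -43. -105.]
0 -0.1 -1 [ 25.  28. -18.   0. -43.  75.]
0 0.02 1 [  22.   38.    0.    0.  -53. -102.]
0 0.02 -1 [ 22.  38.   0.  -0. -53.  78.]
45 -0.22 1 [ -19.   18.  -51. -133.  -28.   68.]
45 -0.22 -1 [ -19.   18.  -51. -133.  -28. -112.]
45 -0.1 1 [  -7.   23.  -33. -127.  -15.   50.]
45 -0.1 -1 [  -7.   23.  -33. -127.  -15. -130.]
55 -0.1 1 [ -16.   30.  -46. -148.  -43.   81.]
55 -0.1 -1 [ -16.   30.  -46. -148.  -43.  -99.]
55 0.02 1 [  -9.   33.  -29. -147.  -30.   72.]
55 0.02 -1 [  -9.   33.  -29. -147.  -30. -108.]
65 -0.1 1 [ -20.   40.  -52. -151.  -67.   91.]
65 -0.1 -1 [ -20.   40.  -52. -151.  -67.  -89.]
65 0.02 1 [ -12.   39.  -36. -155.  -51.   83.]
65 0.02 -1 [ -12.   39.  -36. -155.  -51.  -97.]
```

```bash
python3 - <<'E'
from ik import *
S=[[-16,25,-45,-140,-35,75],[-9,33,-29,-147,-30,72]]
for yaw in (-15,0,15):
 for bx,z in ((-.24,.12),(-.22,.03),(-.14,.03),(-.08,.03),(-.02,.045),(.02,.045)):
  for th in (40,45,50,55,60):
      p,M=pose(bx,0,z,th,yaw,1)
      for o in ik(p,M,S): print(yaw,bx,th,o.round(0))
E
```

```text
-15 -0.24 50 [ -19.    3.  -60. -154.  -24.   75.]
-15 -0.22 40 [ -17.   21.  -61. -166.  -32.   87.]
-15 -0.14 40 [ -10.   24.  -51. -172.  -25.   87.]
-15 -0.14 45 [ -11.   26.  -55. -173.  -37.   89.]
-15 -0.14 50 [ -11.   30.  -59. -174.  -49.   90.]
-15 -0.08 40 [  -7.   26.  -44. -176.  -21.   88.]
-15 -0.08 45 [  -8.   28.  -48. -176.  -31.   89.]
-15 -0.08 50 [  -8.   31.  -51. -177.  -42.   89.]
-15 -0.08 55 [  -8.   34.  -54. -177.  -53.   90.]
-15 -0.08 60 [  -8.   38.  -56. -177.  -65.   90.]
-15 -0.02 40 [  -5.   28.  -37. -180.  -15.   90.]
-15 -0.02 45 [  -5.   29.  -40. -180.  -24.   90.]
-15 -0.02 50 [  -5.   31.  -43. -180.  -34.   90.]
-15 -0.02 55 [  -5.   33.  -46. -180.  -44.   90.]
-15 -0.02 60 [  -5.   36.  -48. -180.  -54.   90.]
0 -0.24 50 [  -8.    1.  -44. -108.  -14.   30.]
0 -0.24 55 [ -21.    5.  -52. -123.  -31.   57.]
0 -0.24 60 [ -30.   13.  -59. -130.  -47.   74.]
0 -0.22 40 [ -13.   17.  -45. -125.  -18.   54.]
0 -0.22 45 [ -22.   23.  -54. -138.  -34.   77.]
0 -0.22 50 [ -28.   30.  -60. -143.  -50.   90.]
0 -0.14 45 [ -14.   24.  -42. -138.  -25.
[... 1221 characters left out ...]
55 [ -20.   30.  -40. -121.  -43.   70.]
15 -0.14 60 [ -24.   35.  -43. -125.  -53.   79.]
15 -0.08 40 [  9.  24. -23. -69. -11.  -9.]
15 -0.08 45 [ -2.  25. -24. -94. -18.  23.]
15 -0.08 50 [ -10.   28.  -28. -111.  -28.   47.]
15 -0.08 55 [ -15.   31.  -32. -120.  -37.   62.]
15 -0.08 60 [ -19.   35.  -36. -126.  -47.   72.]
15 -0.02 45 [  6.  27. -17. -77. -14.   0.]
15 -0.02 50 [ -3.  28. -19. -99. -21.  29.]
15 -0.02 55 [  -9.   31.  -23. -114.  -30.   49.]
15 -0.02 60 [ -14.   33.  -27. -123.  -40.   61.]
15 0.02 45 [  9.  29. -12. -69. -12. -10.]
15 0.02 50 [  0.  30. -14. -93. -19.  20.]
15 0.02 55 [  -7.   32.  -17. -110.  -27.   42.]
15 0.02 60 [ -11.   35.  -21. -121.  -36.   57.]
```

```bash
cat >> ik.py <<'E'
def rows(Qs,Q0=None):
    """relative rows (normalised) from the first joint set"""
    p0,M0=fk(Qs[0],K)
    for q in Qs[1:]:
        p,M=fk(q,K); print(((p-p0)/.25).round(2).tolist(),((M*M0.inv()).as_rotvec()/np.pi).round(3).tolist(),'tcp',p.round(3),'tilt',round(float(np.degrees(np.arccos(-M.as_matrix()[2,2])))))
E
python3 - <<'E'
from ik import *
q0=np.array([38.65,-12.4,-25.67,15.3,-60.34,-34.25])
p,M=pose(-.24,0,.15,55,0,1); s=ik(p,M,[[-21,5,-52,-123,-31,57]]);print(s)
q1=s[0]
mid=.5*(q0+q1);mid[4]=-45;mid[1]-=5
N=16;t=np.linspace(0,1,N+1)
Q=[(1-a)**2*q0+2*a*(1-a)*(2*mid-.5*(q0+q1))+a*a*q1 for a in t]
rows(Q[:9]);print(Q[8].round(1));rows(Q[8:])
for i in range(N):print(round(float(np.degrees((fk(Q[i],K)[1].inv()*fk(Q[i+1],K)[1]).magnitude())),1),end=' ')
E
```

```text
[array([ -11.24401494,   -2.23569709,  -45.8769125 , -110.71435425,
        -18.46017878,   34.27593718])]
[-0.09, -0.02, -0.13] [0.028, 0.022, -0.004] tcp [0.419 0.063 0.338] tilt 18
[-0.18, -0.01, -0.25] [0.059, 0.04, -0.009] tcp [0.397 0.065 0.309] tilt 18
[-0.27, 0.02, -0.35] [0.091, 0.054, -0.015] tcp [0.376 0.072 0.283] tilt 20
[-0.33, 0.06, -0.44] [0.125, 0.062, -0.023] tcp [0.359 0.083 0.262] tilt 24
[-0.39, 0.12, -0.51] [0.159, 0.066, -0.033] tcp [0.346 0.096 0.245] tilt 29
[-0.42, 0.17, -0.56] [0.194, 0.065, -0.047] tcp [0.338 0.11  0.232] tilt 34
[-0.43, 0.23, -0.59] [0.227, 0.059, -0.063] tcp [0.335 0.124 0.223] tilt 39
[-0.42, 0.28, -0.62] [0.258, 0.048, -0.084] tcp [0.337 0.137 0.216] tilt 44
[ 13.7 -12.3 -35.8 -47.7 -45.    0. ]
[0.03, 0.04, -0.02] [0.025, -0.006, -0.03] tcp [0.344 0.146 0.211] tilt 49
[0.07, 0.05, -0.04] [0.047, -0.013, -0.064] tcp [0.356 0.15  0.207] tilt 52
[0.13, 0.05, -0.05] [0.065, -0.019, -0.102] tcp [0.37  0.149 0.203] tilt 56
[0.19, 0.03, -0.07] [0.078, -0.025, -0.144] tcp [0.386 0.143 0.198] tilt 58
[0.26, -0.02, -0.1] [0.086, -0.028, -0.188] tcp [0.402 0.13  0.19 ] tilt 59
[0.32, -0.1, -0.14] [0.09, -0.029, -0.236] tcp [0.417 0.112 0.18 ] tilt 59
[0.36, -0.19, -0.2] [0.089, -0.025, -0.286] tcp [0.428 0.09  0.167] tilt 58
[0.39, -0.29, -0.26] [0.083, -0.017, -0.336] tcp [0.435 0.064 0.15 ] tilt 55
6.5 6.4 6.4 6.4 6.5 6.6 6.7 6.9 7.1 7.4 7.6 7.9 8.2 8.6 8.9 9.2
```

```bash
python3 -m pendant '[{"x":-0.09,"y":-0.02,"z":-0.13,"rx":0.028,"ry":0.022,"rz":-0.004,"claw":0.2},{"x":-0.18,"y":-0.01,"z":-0.25,"rx":0.059,"ry":0.04,"rz":-0.009,"claw":0.3},{"x":-0.27,"y":0.02,"z":-0.35,"rx":0.091,"ry":0.054,"rz":-0.015,"claw":0.4},{"x":-0.33,"y":0.06,"z":-0.44,"rx":0.125,"ry":0.062,"rz":-0.023,"claw":0.5},{"x":-0.39,"y":0.12,"z":-0.51,"rx":0.159,"ry":0.066,"rz":-0.033,"claw":0.6},{"x":-0.42,"y":0.17,"z":-0.56,"rx":0.194,"ry":0.065,"rz":-0.047,"claw":0.7},{"x":-0.43,"y":0.23,"z":-0.59,"rx":0.227,"ry":0.059,"rz":-0.063,"claw":0.8},{"x":-0.42,"y":0.28,"z":-0.62,"rx":0.258,"ry":0.048,"rz":-0.084,"claw":0.8}]' >/dev/null; python3 st.py
python3 -m pendant '[{"x":0.03,"y":0.04,"z":-0.02,"rx":0.025,"ry":-0.006,"rz":-0.03,"claw":0.8},{"x":0.07,"y":0.05,"z":-0.04,"rx":0.047,"ry":-0.013,"rz":-0.064,"claw":0.8},{"x":0.13,"y":0.05,"z":-0.05,"rx":0.065,"ry":-0.019,"rz":-0.102,"claw":0.8},{"x":0.19,"y":0.03,"z":-0.07,"rx":0.078,"ry":-0.025,"rz":-0.144,"claw":0.8},{"x":0.26,"y":-0.02,"z":-0.1,"rx":0.086,"ry":-0.028,"rz":-0.188,"claw":0.8},{"x":0.32,"y":-0.1,"z":-0.14,"rx":0.09,"ry":-0.029,"rz":-0.236,"claw":0.8},{"x":0.36,"y":-0.19,"z":-0.2,"rx":0.089,"ry":-0.025,"rz":-0.286,"claw":0.8},{"x":0.39,"y":-0.29,"z":-0.26,"rx":0.083,"ry":-0.017,"rz":-0.336,"claw":0.8}]' >/dev/null; python3 st.py
```

```text
[13.84, -11.89, -35.39, -47.82, -44.72, -0.23] [0.342  0.1383 0.2169] [-0.1  0.7  0. ] 10.3 0.7814004247739236 0.0
[[-0.13, -0.937, 0.325], [-0.721, 0.314, 0.617], [-0.68, -0.154, -0.717]]
[-10.15, -2.07, -45.07, -110.28, -17.17, 32.8] [0.4395 0.0638 0.1511] [-0.7  0.6  0.6] 11.3 0.799411826423498 0.0
[[-0.569, -0.167, 0.805], [-0.095, 0.986, 0.137], [-0.817, 0.001, -0.577]]
```

```bash
cat > plan.py <<'E'
from ik import *
def chain(q0,poses):
    Q=[np.array(q0)]
    for a in poses:
        s=ik(*pose(*a),[Q[-1]]); assert s,a
        Q.append(s[0])
    rows(Q); print(Q[-1].round(1).tolist()); print('maxdq',np.abs(np.diff(Q,axis=0)).max(0).round(1)); return Q
h=lambda x:float(np.interp(x+.006,[-.077,-.012],[0,.022]))
th=lambda x:float(np.interp(x,[-.235,-.14,-.08],[48,51,57]))
E
python3 - <<'E'
from plan import *
q=[-10.15,-2.07,-45.07,-110.28,-17.17,32.8]
Q=chain(q,[(-.24,0,.135,55),(-.24,0,.11,55),(-.24,0,.09,54),(-.238,0,.07,52),(-.236,0,.055,50),(-.235,0,.04,49),(-.235,0,.03,48),(-.235,0,.025,48)])
Q=chain(Q[-1],[(x,0,.025+h(x),th(x)) for x in (-.228,-.218,-.205,-.19,-.175,-.16,-.145,-.135)])
Q=chain(Q[-1],[(x,0,.025+h(x),th(x)) for x in (-.127,-.119,-.111,-.103,-.095,-.087,-.079,-.075)])
E
```

```text
[-0.02, -0.0, -0.06] [-0.0, -0.001, 0.002] tcp [0.435 0.064 0.135] tilt 55
[-0.02, -0.0, -0.16] [-0.0, -0.001, 0.002] tcp [0.435 0.064 0.11 ] tilt 55
[-0.02, -0.0, -0.24] [-0.001, 0.004, 0.002] tcp [0.435 0.064 0.09 ] tilt 54
[-0.01, 0.0, -0.32] [-0.003, 0.015, 0.002] tcp [0.437 0.064 0.07 ] tilt 52
[-0.0, 0.0, -0.38] [-0.005, 0.026, 0.002] tcp [0.439 0.064 0.055] tilt 50
[0.0, 0.0, -0.44] [-0.006, 0.032, 0.002] tcp [0.44  0.065 0.04 ] tilt 49
[0.0, 0.0, -0.48] [-0.007, 0.037, 0.002] tcp [0.44  0.065 0.03 ] tilt 48
[0.0, 0.0, -0.5] [-0.007, 0.037, 0.002] tcp [0.44  0.065 0.025] tilt 48
[-28.7, 29.8, -60.9, -141.8, -48.5, 90.6]
maxdq [ 7.1  7.2  5.2  8.9 10.  17. ]
[0.03, 0.0, -0.0] [0.0, -0.001, -0.0] tcp [0.447 0.066 0.025] tilt 48
[0.07, 0.01, -0.0] [0.001, -0.003, -0.0] tcp [0.457 0.068 0.025] tilt 49
[0.12, 0.02, -0.0] [0.001, -0.005, -0.0] tcp [0.469 0.07  0.025] tilt 49
[0.18, 0.03, -0.0] [0.001, -0.008, -0.0] tcp [0.484 0.072 0.025] tilt 49
[0.24, 0.04, -0.0] [0.002, -0.01, -0.0] tcp [0.499 0.075 0.025] tilt 50
[0.3, 0.05, -0.0] [0.002, -0.013, -0.0] tcp [0.514 0.078 0.025] ti
[... 167 characters left out ...]
49.6, -147.0, -43.2, 83.3]
maxdq [1.6 0.6 1.7 0.8 1.  1.3]
[0.03, 0.01, 0.0] [0.001, -0.004, 0.0] tcp [0.546 0.083 0.025] tilt 52
[0.06, 0.01, 0.0] [0.002, -0.009, 0.0] tcp [0.554 0.085 0.025] tilt 53
[0.09, 0.02, 0.0] [0.002, -0.013, 0.0] tcp [0.562 0.086 0.025] tilt 54
[0.13, 0.02, 0.0] [0.003, -0.018, 0.0] tcp [0.57  0.087 0.025] tilt 55
[0.16, 0.03, 0.0] [0.004, -0.022, 0.0] tcp [0.578 0.089 0.025] tilt 55
[0.19, 0.03, 0.0] [0.005, -0.026, 0.0] tcp [0.586 0.09  0.025] tilt 56
[0.22, 0.04, 0.01] [0.005, -0.03, 0.0] tcp [0.593 0.092 0.026] tilt 57
[0.24, 0.04, 0.01] [0.005, -0.03, 0.0] tcp [0.597 0.092 0.028] tilt 57
[-15.8, 35.0, -45.3, -150.9, -48.4, 84.4]
maxdq [0.4 0.7 0.7 0.7 1.  0.5]
```

```bash
python3 -m pendant '[{"x":-0.02,"y":0,"z":-0.06,"rx":0,"ry":0,"rz":0.002,"claw":0.8},{"x":-0.02,"y":0,"z":-0.14,"rx":-0.001,"ry":0.005,"rz":0.002,"claw":0.8},{"x":-0.02,"y":0,"z":-0.22,"rx":-0.003,"ry":0.015,"rz":0.002,"claw":0.8},{"x":-0.02,"y":0,"z":-0.3,"rx":-0.005,"ry":0.027,"rz":0.002,"claw":0.8},{"x":-0.01,"y":0,"z":-0.37,"rx":-0.007,"ry":0.037,"rz":0.002,"claw":0.8},{"x":0,"y":0,"z":-0.43,"rx":-0.009,"ry":0.047,"rz":0.002,"claw":0.8},{"x":0,"y":0,"z":-0.48,"rx":-0.01,"ry":0.053,"rz":0.002,"claw":0.8},{"x":0,"y":0,"z":-0.5,"rx":-0.01,"ry":0.053,"rz":0.002,"claw":0.8}]' >/dev/null; python3 st.py
python3 - <<'E'
from h import *
q=capture("scene");t=capture("top")
a=cv2.resize(q["color"][100:400,190:440],None,fx=2,fy=2);b=cv2.resize(t["color"][60:300,150:310],None,fx=1.87,fy=1.87)
b=cv2.copyMakeBorder(b,0,600-b.shape[0],0,0,0)
cv2.imwrite("pics/a2.png",np.hstack([a,b[:,:300]])[:,:800,::-1])
E
```

```text
[-25.15, 24.37, -56.71, -138.44, -39.01, 82.18] [0.4431 0.0654 0.0292] [ 5.9 17.1 22.3] 12.3 0.7977706874453514 0.0
[[-0.682, -0.184, 0.708], [-0.131, 0.983, 0.129], [-0.719, -0.005, -0.695]]
```

View pics/a2.png

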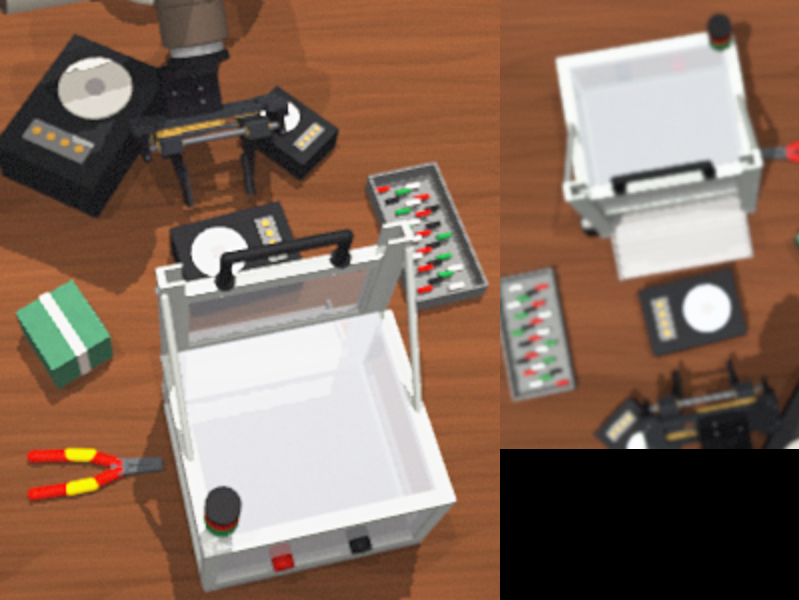

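The fingers are right behind the module, spaced around its rear face. The wrist force shows the gripper body leaning on the large look-alike, near (145,150) in the crop. I'll ease up while moving forward, away from it.

```bash
python3 -m pendant '[{"x":0.01,"y":0,"z":0.04,"rx":0,"ry":0,"rz":0,"claw":0.8},{"x":0.05,"y":0.01,"z":0.05,"rx":0,"ry":-0.002,"rz":0,"claw":0.8},{"x":0.09,"y":0.015,"z":0.05,"rx":0.001,"ry":-0.005,"rz":0,"claw":0.8},{"x":0.13,"y":0.02,"z":0.05,"rx":0.001,"ry":-0.008,"rz":0,"claw":0.8},{"x":0.18,"y":0.03,"z":0.04,"rx":0.002,"ry":-0.012,"rz":0,"claw":0.8},{"x":0.23,"y":0.04,"z":0.03,"rx":0.003,"ry":-0.017,"rz":0,"claw":0.8},{"x":0.27,"y":0.045,"z":0.02,"rx":0.004,"ry":-0.021,"rz":0,"claw":0.8},{"x":0.3,"y":0.05,"z":0.01,"rx":0.004,"ry":-0.025,"rz":0,"claw":0.8}]' >/dev/null; python3 st.py
python3 - <<'E'
from h import *
t=capture("top")
for r in regions_of(t,"unit"):
    k=cv2.findContours(r["region"].astype(np.uint8),0,2)[0]; k=max(k,key=cv2.contourArea)[:,0,:]
    w=np.array([atz(t,u,.052)[:2] for u in k],np.float32)*1000
    print(r["conf"],cv2.minAreaRect(w))
E
```

```text
[-19.67, 28.23, -51.19, -144.24, -40.52, 81.93] [0.5107 0.0787 0.0272] [-7.8 -1.2  4.4] 13.4 0.802778099756017 3.6593585155787878
[[-0.64, -0.18, 0.747], [-0.117, 0.984, 0.136], [-0.76, -0.001, -0.65]]
0.97 ((340.87677001953125, 159.4312744140625), (104.2061538696289, 78.33015441894531), 45.551658630371094)
0.78 ((563.1700439453125, 88.96661376953125), (101.1340560913086, 140.9175567626953), 10.096586227416992)
0.68 ((392.5955810546875, -101.82162475585938), (108.64118957519531, 206.17845153808594), 12.65368938446045)
```

```bash
python3 - <<'E'
from plan import *
q=[-19.67,28.23,-51.19,-144.24,-40.52,81.93]
th=lambda x:float(np.interp(x,[-.16,-.08],[50,57]))
h=lambda x:float(np.interp(x+.006,[-.077,-.012],[0,.022]))
f=lambda x:(x,.002,.027+h(x),th(x))
Q=chain(q,[f(x) for x in (-.156,-.146,-.136,-.126,-.116,-.106,-.096,-.09)])
Q=chain(Q[-1],[f(x) for x in (-.084,-.076,-.068,-.06,-.052,-.044,-.036,-.032)])
Q=chain(Q[-1],[f(x) for x in (-.026,-.019,-.012,-.005,.002,.009,.016,.02)])
E
```

```text
[0.03, 0.01, -0.0] [0.001, -0.005, -0.002] tcp [0.517 0.08  0.027] tilt 50
[0.07, 0.01, -0.0] [0.002, -0.01, -0.002] tcp [0.527 0.082 0.027] tilt 51
[0.1, 0.02, -0.0] [0.003, -0.015, -0.002] tcp [0.537 0.084 0.027] tilt 52
[0.14, 0.03, -0.0] [0.004, -0.019, -0.002] tcp [0.547 0.085 0.027] tilt 53
[0.18, 0.03, -0.0] [0.005, -0.024, -0.002] tcp [0.557 0.087 0.027] tilt 54
[0.22, 0.04, -0.0] [0.005, -0.029, -0.002] tcp [0.567 0.089 0.027] tilt 55
[0.26, 0.05, -0.0] [0.006, -0.034, -0.002] tcp [0.576 0.091 0.027] tilt 56
[0.29, 0.05, -0.0] [0.007, -0.037, -0.002] tcp [0.582 0.092 0.027] tilt 56
[-16.4, 34.4, -47.0, -150.6, -48.5, 84.9]
maxdq [0.5 1.1 0.8 1.7 2.  1.4]
[0.02, 0.0, -0.0] [0.001, -0.003, -0.0] tcp [0.588 0.093 0.027] tilt 57
[0.06, 0.01, 0.01] [0.001, -0.005, -0.0] tcp [0.596 0.094 0.029] tilt 57
[0.09, 0.02, 0.02] [0.001, -0.005, -0.0] tcp [0.604 0.095 0.032] tilt 57
[0.12, 0.02, 0.03] [0.001, -0.005, -0.0] tcp [0.612 0.097 0.035] tilt 57
[0.15, 0.03, 0.04] [0.001, -0.005, -0.0] tcp [0.62  0.098 0.037] tilt 57
[0.18, 0.03, 0.05] [0.001, -0.005, -0.0] tcp [0.628 0.1   0.04 ] tilt 57
[0.21, 0.04, 0.06] [0.001, -0.005, -0.0] tcp [0.635 0.101 0.043] tilt 57
[0.23, 0.04, 0.07] [0.001, -0.005, -0.0] tcp [0.639 0.102 0.044] tilt 57
[-12.4, 32.7, -38.7, -150.4, -40.2, 79.1]
maxdq [0.6 0.5 1.3 0.4 1.6 1. ]
[0.02, 0.0, 0.01] [0.0, 0.0, 0.0] tcp [0.645 0.103 0.046] tilt 57
[0.05, 0.01, 0.02] [0.0, 0.0, 0.0] tcp [0.652 0.104 0.049] tilt 57
[0.08, 0.01, 0.02] [-0.0, -0.0, -0.0] tcp [0.659 0.105 0.049] tilt 57
[0.11, 0.02, 0.02] [-0.0, -0.0, -0.0] tcp [0.666 0.106 0.049] tilt 57
[0.13, 0.02, 0.02] [-0.0, -0.0, -0.0] tcp [0.673 0.108 0.049] tilt 57
[0.16, 0.03, 0.02] [-0.0, -0.0, -0.0] tcp [0.68  0.109 0.049] tilt 57
[0.19, 0.03, 0.02] [-0.0, -0.0, -0.0] tcp [0.687 0.11  0.049] tilt 57
[0.2, 0.04, 0.02] [0.0, 0.0, 0.0] tcp [0.691 0.111 0.049] tilt 57
[-9.6, 33.5, -31.0, -149.7, -33.8, 75.0]
maxdq [0.4 0.2 1.1 0.2 1.2 0.8]
```

```bash
python3 -m pendant '[{"x":0.03,"y":0.005,"z":0,"rx":0.001,"ry":-0.005,"rz":0,"claw":0.8},{"x":0.07,"y":0.01,"z":0,"rx":0.002,"ry":-0.01,"rz":0,"claw":0.8},{"x":0.1,"y":0.017,"z":0,"rx":0.003,"ry":-0.015,"rz":0,"claw":0.8},{"x":0.14,"y":0.024,"z":0,"rx":0.004,"ry":-0.019,"rz":0,"claw":0.8},{"x":0.18,"y":0.03,"z":0,"rx":0.005,"ry":-0.024,"rz":0,"claw":0.8},{"x":0.22,"y":0.038,"z":0,"rx":0.005,"ry":-0.029,"rz":0,"claw":0.8},{"x":0.26,"y":0.046,"z":0,"rx":0.006,"ry":-0.034,"rz":0,"claw":0.8},{"x":0.29,"y":0.05,"z":0,"rx":0.007,"ry":-0.037,"rz":0,"claw":0.8}]' >/dev/null; python3 st.py
python3 -m pendant '[{"x":0.02,"y":0.004,"z":0,"rx":0,"ry":-0.003,"rz":0,"claw":0.8},{"x":0.06,"y":0.01,"z":0.01,"rx":0.001,"ry":-0.005,"rz":0,"claw":0.8},{"x":0.09,"y":0.015,"z":0.02,"rx":0.001,"ry":-0.005,"rz":0,"claw":0.8},{"x":0.12,"y":0.02,"z":0.03,"rx":0.001,"ry":-0.005,"rz":0,"claw":0.8},{"x":0.15,"y":0.026,"z":0.04,"rx":0.001,"ry":-0.005,"rz":0,"claw":0.8},{"x":0.18,"y":0.031,"z":0.05,"rx":0.001,"ry":-0.005,"rz":0,"claw":0.8},{"x":0.21,"y":0.036,"z":0.06,"rx":0.001,"ry":-0.005,"rz":0,"claw":0.8},{"x":0.23,"y":0.04,"z":0.07,"rx":0.001,"ry":-0.005,"rz":0,"claw":0.8}]' >/dev/null; python3 st.py
python3 - <<'E'
from h import *
q=capture("scene");t=capture("top")
a=cv2.resize(q["color"][100:400,190:440],None,fx=2,fy=2);b=cv2.resize(t["color"][60:300,150:310],None,fx=1.87,fy=1.87)
b=cv2.copyMakeBorder(b,0,600-b.shape[0],0,0,0)
cv2.imwrite("pics/a3.png",np.hstack([a,b[:,:300]])[:,:800,::-1])
E
```

```text
[-16.47, 34.3, -46.33, -149.8, -48.29, 84.45] [0.5857 0.0908 0.029 ] [-5.8 -1.  -0.8] 14.5 0.8023265995414743 3.096885569393635
[[-0.542, -0.179, 0.821], [-0.1, 0.984, 0.149], [-0.834, -0.001, -0.552]]
[-12.52, 32.61, -37.95, -149.5, -39.91, 78.51] [0.6434 0.1004 0.0464] [-2.2 -0.3 -1.1] 15.5 0.7995923751005161 1.1214140677946816
[[-0.531, -0.178, 0.829], [-0.097, 0.984, 0.15], [-0.842, -0.001, -0.539]]
```

View pics/a3.png

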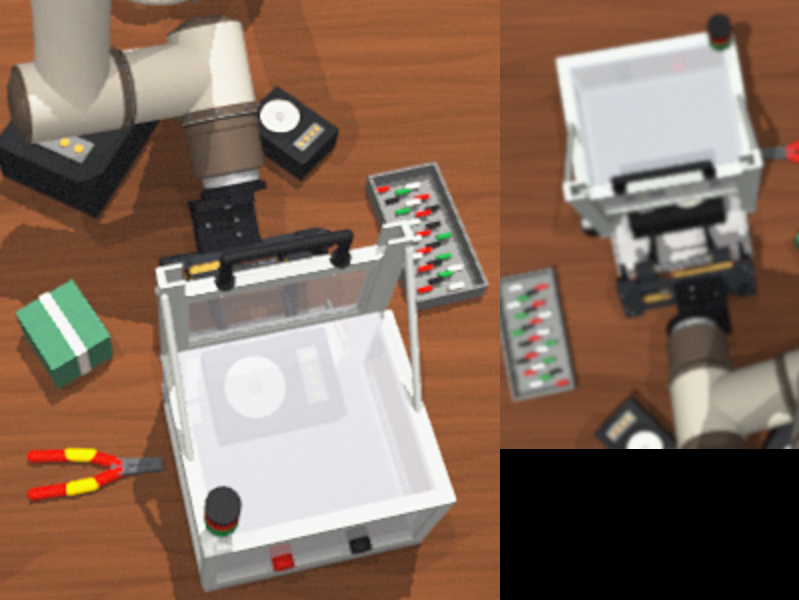

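The scene view shows the module passing under the guard, faint through the pane at (270,385), with the fingers square behind it. I'll keep pushing past the lip.

```bash
python3 -m pendant '[{"x":0.03,"y":0.005,"z":0.01,"rx":0,"ry":0,"rz":0,"claw":0.8},{"x":0.06,"y":0.01,"z":0.01,"rx":0,"ry":0,"rz":0,"claw":0.8},{"x":0.09,"y":0.015,"z":0.01,"rx":0,"ry":0,"rz":0,"claw":0.8},{"x":0.12,"y":0.02,"z":0.01,"rx":0,"ry":0,"rz":0,"claw":0.8},{"x":0.15,"y":0.026,"z":0.01,"rx":0,"ry":0,"rz":0,"claw":0.8},{"x":0.17,"y":0.031,"z":0.01,"rx":0,"ry":0,"rz":0,"claw":0.8},{"x":0.19,"y":0.034,"z":0.01,"rx":0,"ry":0,"rz":0,"claw":0.8},{"x":0.2,"y":0.036,"z":0.01,"rx":0,"ry":0,"rz":0,"claw":0.8}]' >/dev/null; python3 st.py
python3 - <<'E'
from h import *
q=capture("scene");t=capture("top")
a=cv2.resize(q["color"][180:380,250:420],None,fx=3,fy=3)
b=cv2.resize(t["color"][70:230,170:300],None,fx=2.2,fy=2.2)
b=cv2.copyMakeBorder(b,0,600-b.shape[0],0,0,0)
cv2.imwrite("pics/a4.png",np.hstack([a,b])[:,:800,::-1])
E
```

```text
[-9.77, 33.8, -30.68, -149.11, -34.17, 74.86] [0.6931 0.1095 0.0489] [-2.8 -0.2 -1.4] 16.6 0.7969059673407226 1.5832474067428848
[[-0.53, -0.179, 0.829], [-0.097, 0.984, 0.15], [-0.842, -0.001, -0.539]]
```

View pics/a4.png

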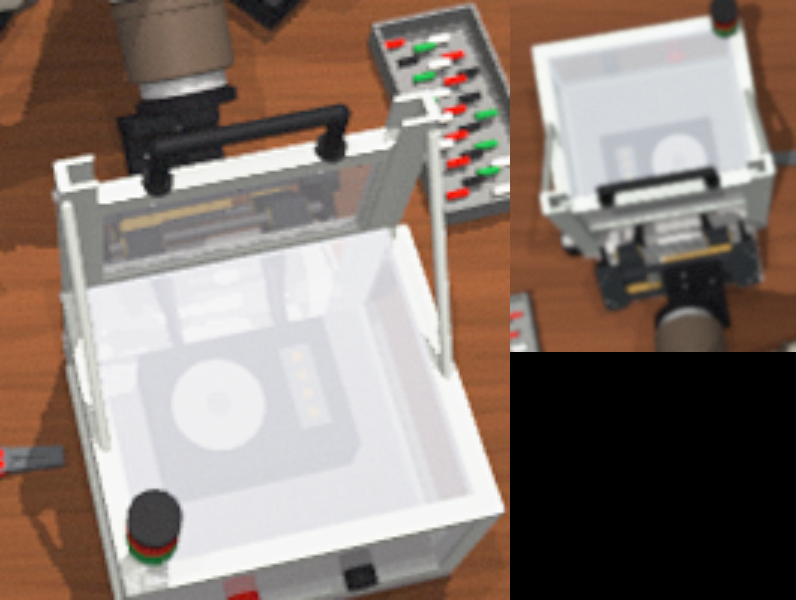

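```bash
python3 - <<'E'
from h import *
from ik import BX,BY,BW
q=capture("scene");t=capture("top")
def tri(u,v):
    o1,d1=ray(q,u);o2,d2=ray(t,v);s=np.linalg.lstsq(np.c_[d1,-d2],o2-o1,rcond=None)[0]
    a,b=o1+d1*s[0],o2+d2*s[1];return (a+b)/2,np.linalg.norm(a-b)
def box(X):
    d=X[:2]-[BX,BY];c,s=np.cos(BW),np.sin(BW);return np.round([c*d[0]+s*d[1],-s*d[0]+c*d[1],X[2]],4)
S=lambda x,y:(250+x/3-.33,180+y/3-.33);T=lambda x,y:(170+(x-510)/2.2-.27,70+y/2.2-.27)
for n,u,v in(("disc",S(218,404),T(678,159)),("strip",S(305,386),T(626,163))):
    X,e=tri(u,v);print(n,box(X),e)
for n,c in(("farL",S(139,352)),("farR",S(318,318)),("nearR",S(358,440)),("nearL",S(165,478))):print(n,box(atz(q,c,.062)))
for n in("unit",):
  for r in regions_of(q,n)+regions_of(t,n): print(r["conf"],r["centre"])
E
```

```text
disc [ 0.0787 -0.0218  0.064 ] 0.003467813541786258
strip [0.0823 0.0409 0.0741] 0.004634234684880261
farL [ 0.0278 -0.0695  0.062 ]
farR [0.0303 0.0647 0.062 ]
nearR [0.1242 0.0668 0.062 ]
nearL [ 0.1213 -0.0723  0.062 ]
0.64 [226.1, 187.3]
0.89 [347.5, 285.2]
0.64 [217.0, 291.0]
```

```bash
python3 - <<'E'
from plan import *
q=[-9.77,33.8,-30.68,-149.11,-34.17,74.86]
Q=chain(q,[(x,.002,z,57) for x,z in ((.0,.05),(-.03,.05),(-.06,.05),(-.09,.055),(-.12,.065),(-.15,.08),(-.175,.1),(-.2,.12))])
q1=Q[-1]; q0=np.array([38.65,-12.4,-25.67,15.3,-60.34,-34.25])
mid=.5*(q0+q1);mid[4]=-45;mid[1]-=10
N=16;t=np.linspace(0,1,N+1)
P=[(1-a)**2*q1+2*a*(1-a)*(2*mid-.5*(q0+q1))+a*a*q0 for a in t]
rows(P[:9]);print(P[8].round(1));rows(P[8:])
for i in range(N):print(round(float(np.degrees((fk(P[i],K)[1].inv()*fk(P[i+1],K)[1]).magnitude())),1),np.abs(P[i+1]-P[i]).max().round(1),end=' ')
E
```

```text
[-0.09, -0.01, 0.0] [0.0, 0.002, -0.002] tcp [0.671 0.107 0.05 ] tilt 57
[-0.21, -0.03, 0.0] [0.0, 0.002, -0.002] tcp [0.641 0.102 0.05 ] tilt 57
[-0.33, -0.05, 0.0] [0.0, 0.002, -0.002] tcp [0.612 0.097 0.05 ] tilt 57
[-0.44, -0.07, 0.02] [0.0, 0.002, -0.002] tcp [0.582 0.092 0.055] tilt 57
[-0.56, -0.09, 0.06] [0.0, 0.002, -0.002] tcp [0.553 0.086 0.065] tilt 57
[-0.68, -0.11, 0.12] [0.0, 0.002, -0.002] tcp [0.523 0.081 0.08 ] tilt 57
[-0.78, -0.13, 0.2] [0.0, 0.002, -0.002] tcp [0.499 0.077 0.1  ] tilt 57
[-0.88, -0.15, 0.28] [0.0, 0.002, -0.002] tcp [0.474 0.073 0.12 ] tilt 57
[-21.0, 10.6, -51.4, -131.3, -35.1, 65.2]
maxdq [2.1 6.8 4.2 6.7 5.3 8.6]
[-0.08, 0.14, 0.08] [-0.003, -0.017, 0.049] tcp [0.455 0.107 0.14 ] tilt 60
[-0.17, 0.25, 0.14] [-0.008, -0.028, 0.097] tcp [0.432 0.135 0.156] tilt 61
[-0.26, 0.33, 0.19] [-0.015, -0.035, 0.144] tcp [0.408 0.155 0.167] tilt 62
[-0.36, 0.38, 0.22] [-0.023, -0.037, 0.189] tcp [0.384 0.167 0.175] tilt 61
[-0.45, 0.4, 0.24] [-0.035, -0.034, 0.232] tcp [0.363 0.172 0.181] tilt 59
[-0.52, 0.39, 0.26] [-0.049, -0.027, 0.271] tcp [0.345 0.17
[... 232 characters left out ...]
29, 0.004, 0.026] tcp [0.321 0.136 0.206] tilt 44
[0.01, -0.13, 0.08] [-0.06, 0.007, 0.047] tcp [0.325 0.119 0.217] tilt 38
[0.05, -0.19, 0.14] [-0.094, 0.008, 0.063] tcp [0.335 0.103 0.232] tilt 33
[0.11, -0.25, 0.21] [-0.13, 0.006, 0.073] tcp [0.35  0.087 0.251] tilt 27
[0.18, -0.3, 0.31] [-0.167, 0.002, 0.079] tcp [0.369 0.075 0.274] tilt 23
[0.27, -0.34, 0.42] [-0.204, -0.005, 0.08] tcp [0.392 0.066 0.302] tilt 19
[0.37, -0.35, 0.55] [-0.241, -0.017, 0.075] tcp [0.417 0.063 0.335] tilt 19
[0.48, -0.33, 0.7] [-0.277, -0.033, 0.067] tcp [0.443 0.067 0.372] tilt 22
9.3 9.2 8.9 9.2 8.6 9.2 8.3 9.2 8.0 9.2 7.7 9.2 7.4 9.2 7.2 9.2 7.0 9.2 6.8 9.2 6.7 9.2 6.7 9.2 6.8 9.2 6.8 9.2 7.0 9.2 7.2 9.2
```

```bash
python3 -m pendant '[{"x":-0.09,"y":-0.015,"z":0,"rx":0,"ry":0,"rz":0,"claw":0.8},{"x":-0.21,"y":-0.035,"z":0,"rx":0,"ry":0,"rz":0,"claw":0.8},{"x":-0.33,"y":-0.055,"z":0,"rx":0,"ry":0,"rz":0,"claw":0.8},{"x":-0.44,"y":-0.075,"z":0.02,"rx":0,"ry":0,"rz":0,"claw":0.8},{"x":-0.56,"y":-0.095,"z":0.06,"rx":0,"ry":0,"rz":0,"claw":0.8},{"x":-0.68,"y":-0.115,"z":0.12,"rx":0,"ry":0,"rz":0,"claw":0.8},{"x":-0.78,"y":-0.13,"z":0.2,"rx":0,"ry":0,"rz":0,"claw":0.8},{"x":-0.88,"y":-0.15,"z":0.28,"rx":0,"ry":0,"rz":0,"claw":0.8}]' >/dev/null; python3 st.py
python3 -m pendant '[{"x":-0.08,"y":0.14,"z":0.08,"rx":-0.003,"ry":-0.017,"rz":0.049,"claw":0.8},{"x":-0.17,"y":0.25,"z":0.14,"rx":-0.008,"ry":-0.028,"rz":0.097,"claw":0.8},{"x":-0.26,"y":0.33,"z":0.19,"rx":-0.015,"ry":-0.035,"rz":0.144,"claw":0.8},{"x":-0.36,"y":0.38,"z":0.22,"rx":-0.023,"ry":-0.037,"rz":0.189,"claw":0.8},{"x":-0.45,"y":0.4,"z":0.24,"rx":-0.035,"ry":-0.034,"rz":0.232,"claw":0.8},{"x":-0.52,"y":0.39,"z":0.26,"rx":-0.049,"ry":-0.027,"rz":0.271,"claw":0.8},{"x":-0.57,"y":0.36,"z":0.28,"rx":-0.066,"ry":-0.017,"rz":0.307,"claw":0.8},{"x":-0.6,"y":0.31,"z":0.31,"rx":-0.087,"ry":-0.004,"rz":0.339,"claw":0.8}]' >/dev/null; python3 st.py
```

```text
[-21.9, 11.07, -51.85, -131.22, -36.56, 66.11] [0.4733 0.0712 0.1203] [-1.2  0.6  0.3] 17.9 0.7956506693343895 0.0
[[-0.528, -0.177, 0.831], [-0.096, 0.984, 0.149], [-0.844, -0.001, -0.537]]
[7.48, -10.51, -38.32, -58.61, -46.45, 17.2] [0.3225 0.1496 0.1977] [ 0.3  0.2 -0.1] 18.9 0.8027034172105675 0.0
[[-0.053, -0.936, 0.349], [-0.684, 0.288, 0.67], [-0.727, -0.204, -0.655]]
```

```bash
python3 -m pendant '[{"x":-0.01,"y":-0.06,"z":0.03,"rx":-0.029,"ry":0.004,"rz":0.026,"claw":0.8},{"x":0.01,"y":-0.13,"z":0.08,"rx":-0.06,"ry":0.007,"rz":0.047,"claw":0.8},{"x":0.05,"y":-0.19,"z":0.14,"rx":-0.094,"ry":0.008,"rz":0.063,"claw":0.8},{"x":0.11,"y":-0.25,"z":0.21,"rx":-0.13,"ry":0.006,"rz":0.073,"claw":0.8},{"x":0.18,"y":-0.3,"z":0.31,"rx":-0.167,"ry":0.002,"rz":0.079,"claw":0.8},{"x":0.27,"y":-0.34,"z":0.42,"rx":-0.204,"ry":-0.005,"rz":0.08,"claw":0.8},{"x":0.37,"y":-0.35,"z":0.55,"rx":-0.241,"ry":-0.017,"rz":0.075,"claw":0.8},{"x":0.48,"y":-0.33,"z":0.7,"rx":-0.277,"ry":-0.033,"rz":0.067,"claw":0.8}]' >/dev/null; python3 st.py
python3 - <<'E'
from ik import *
from station import sense
s=sense();p=np.array(s["tcp_pos"]);M=R.from_matrix(np.array(s["ee_rot"]))
y=np.array([-np.cos(BW),-np.sin(BW),0]);z=np.array([0,0,-1.]);G=R.from_matrix(np.column_stack([np.cross(y,z),y,z]))
for zz in(.37,.385):print(((np.array([.6713,.1052,zz])-p)/.25).round(3),((G*M.inv()).as_rotvec()/np.pi).round(4))
from h import *
q=capture("scene");t=capture("top")
cv2.imwrite("pics/a5.png",np.hstack([cv2.resize(q["color"][180:380,250:420],None,fx=3,fy=3),cv2.copyMakeBorder(cv2.resize(t["color"][70:230,170:300],None,fx=2.2,fy=2.2),0,248,0,0,0)])[:,:800,::-1])
E
```

```text
[38.34, -12.32, -25.11, 14.73, -60.72, -33.34] [0.4429 0.0666 0.3734] [ 0.5 -0.7  0.2] 19.9 0.8026392233850379 0.0
[[0.169, -0.916, 0.365], [-0.984, -0.179, 0.006], [0.06, -0.36, -0.931]]
[ 0.914  0.154 -0.014] [-0.0015  0.119  -0.0023]
[0.914 0.154 0.046] [-0.0015  0.119  -0.0023]
```

View pics/a5.png

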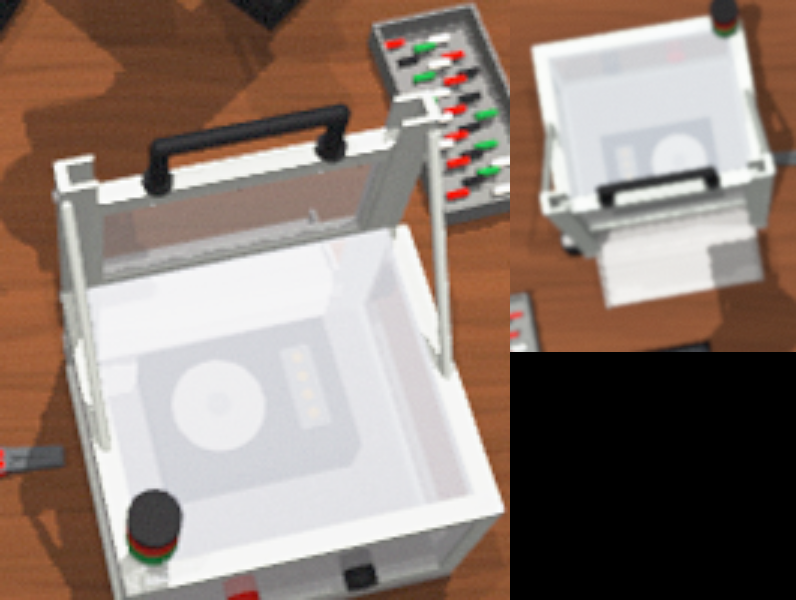

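The module lies behind the sill with its rear edge clear of the lip, and the guard is still up. Next I'll re-grasp the handle.

```bash
python3 -m pendant '[{"x":0.1,"y":0.017,"z":0.02,"rx":0,"ry":0.025,"rz":0,"claw":0.8},{"x":0.25,"y":0.042,"z":0.046,"rx":0,"ry":0.05,"rz":-0.001,"claw":0.8},{"x":0.4,"y":0.067,"z":0.046,"rx":-0.001,"ry":0.08,"rz":-0.001,"claw":0.8},{"x":0.55,"y":0.092,"z":0.046,"rx":-0.001,"ry":0.1,"rz":-0.002,"claw":0.8},{"x":0.7,"y":0.118,"z":0.046,"rx":-0.001,"ry":0.119,"rz":-0.002,"claw":0.8},{"x":0.82,"y":0.138,"z":0.046,"rx":-0.001,"ry":0.119,"rz":-0.002,"claw":0.8},{"x":0.9,"y":0.152,"z":0.046,"rx":-0.001,"ry":0.119,"rz":-0.002,"claw":0.8},{"x":0.914,"y":0.154,"z":0.046,"rx":-0.001,"ry":0.119,"rz":-0.002,"claw":0.8}]' >/dev/null; python3 st.py
```

```text
[22.34, 25.25, 27.61, -0.39, -92.55, -12.36] [0.6718 0.1055 0.3813] [-0.7 -0.2  0. ] 21.0 0.8009150450677369 0.0
[[0.174, -0.985, -0.006], [-0.985, -0.174, 0.005], [-0.006, 0.005, -1.0]]
```

```bash
python3 -m pendant '[{"x":0,"y":0,"z":-0.1,"rx":0,"ry":0,"rz":0,"claw":0.8},{"x":0,"y":0,"z":-0.2,"rx":0,"ry":0,"rz":0,"claw":0.8},{"x":0,"y":0,"z":-0.28,"rx":0,"ry":0,"rz":0,"claw":0.8},{"x":0,"y":0,"z":-0.3,"rx":0,"ry":0,"rz":0,"claw":0.4},{"x":0,"y":0,"z":-0.3,"rx":0,"ry":0,"rz":0,"claw":0},{"x":0,"y":0,"z":-0.3,"rx":0,"ry":0,"rz":0,"claw":0},{"x":0,"y":0,"z":-0.3,"rx":0,"ry":0,"rz":0,"claw":0},{"x":0,"y":0,"z":-0.3,"rx":0,"ry":0,"rz":0,"claw":0}]' >/dev/null; python3 st.py
python3 -m pendant '[{"x":0,"y":0,"z":-0.04,"rx":0,"ry":0,"rz":0,"claw":0},{"x":0,"y":0,"z":-0.11,"rx":0,"ry":0,"rz":0,"claw":0},{"x":0,"y":0,"z":-0.19,"rx":0,"ry":0,"rz":0,"claw":0},{"x":0,"y":0,"z":-0.27,"rx":0,"ry":0,"rz":0,"claw":0},{"x":0,"y":0,"z":-0.34,"rx":0,"ry":0,"rz":0,"claw":0},{"x":0,"y":0,"z":-0.4,"rx":0,"ry":0,"rz":0,"claw":0},{"x":0,"y":0,"z":-0.43,"rx":0,"ry":0,"rz":0,"claw":0},{"x":0,"y":0,"z":-0.44,"rx":0,"ry":0,"rz":0,"claw":0}]' >/dev/null; python3 st.py
```

```text
[22.4, 25.46, 17.98, -0.27, -82.49, -12.33] [0.6716 0.1055 0.3085] [ 0.7  0.9 -0.3] 22.0 0.31913625109466 0.0
[[0.174, -0.985, -0.001], [-0.985, -0.174, 0.004], [-0.005, 0.001, -1.0]]
[22.39, 28.37, 7.14, -0.27, -68.76, -12.27] [0.6719 0.1054 0.1978] [1.2 1.  2.5] 23.0 0.12459325429618251 29.851336665451527
[[0.174, -0.985, -0.001], [-0.985, -0.174, 0.004], [-0.004, 0.001, -1.0]]
```

```bash
python3 -m pendant '[{"x":0,"y":0,"z":-0.01,"rx":0,"ry":0,"rz":0,"claw":0},{"x":0,"y":0,"z":-0.02,"rx":0,"ry":0,"rz":0,"claw":0},{"x":0,"y":0,"z":-0.03,"rx":0,"ry":0,"rz":0,"claw":0},{"x":0,"y":0,"z":-0.035,"rx":0,"ry":0,"rz":0,"claw":0},{"x":0,"y":0,"z":-0.04,"rx":0,"ry":0,"rz":0,"claw":0},{"x":0,"y":0,"z":-0.04,"rx":0,"ry":0,"rz":0,"claw":0},{"x":0,"y":0,"z":-0.04,"rx":0,"ry":0,"rz":0,"claw":0},{"x":0,"y":0,"z":-0.04,"rx":0,"ry":0,"rz":0,"claw":0}]' >/dev/null; python3 st.py
```

```text
[22.4, 28.73, 6.32, -0.27, -67.56, -12.26] [0.6718 0.1055 0.188 ] [4.6 0.8 1. ] 24.0 0.1303352393023596 29.869654225185513
[[0.174, -0.985, -0.001], [-0.985, -0.174, 0.004], [-0.004, 0.0, -1.0]]
```

```bash
python3 -m pendant '[{"x":0,"y":0,"z":-0.004,"rx":0,"ry":0,"rz":0,"claw":0},{"x":0,"y":0,"z":-0.008,"rx":0,"ry":0,"rz":0,"claw":0},{"x":0,"y":0,"z":-0.012,"rx":0,"ry":0,"rz":0,"claw":0},{"x":0,"y":0,"z":-0.016,"rx":0,"ry":0,"rz":0,"claw":0},{"x":0,"y":0,"z":-0.02,"rx":0,"ry":0,"rz":0,"claw":0},{"x":0,"y":0,"z":-0.02,"rx":0,"ry":0,"rz":0,"claw":0},{"x":0,"y":0,"z":-0.02,"rx":0,"ry":0,"rz":0,"claw":0},{"x":0,"y":0,"z":-0.02,"rx":0,"ry":0,"rz":0,"claw":0}]' >/dev/null; python3 st.py
```

```text
[22.39, 28.93, 5.92, -0.28, -66.96, -12.26] [0.6718 0.1055 0.183 ] [5.9 0.5 2.3] 25.0 0.1239605341430552 29.858536357060075
[[0.174, -0.985, -0.001], [-0.985, -0.174, 0.004], [-0.004, 0.0, -1.0]]
```

```bash
python3 -m pendant '[{"x":0,"y":0,"z":-0.004,"rx":0,"ry":0,"rz":0,"claw":0},{"x":0,"y":0,"z":-0.008,"rx":0,"ry":0,"rz":0,"claw":0},{"x":0,"y":0,"z":-0.012,"rx":0,"ry":0,"rz":0,"claw":0},{"x":0,"y":0,"z":-0.016,"rx":0,"ry":0,"rz":0,"claw":0},{"x":0,"y":0,"z":-0.02,"rx":0,"ry":0,"rz":0,"claw":0},{"x":0,"y":0,"z":-0.02,"rx":0,"ry":0,"rz":0,"claw":0},{"x":0,"y":0,"z":-0.02,"rx":0,"ry":0,"rz":0,"claw":0},{"x":0,"y":0,"z":-0.02,"rx":0,"ry":0,"rz":0,"claw":0}]' >/dev/null; python3 st.py
python3 - <<'E'
from h import *
from ik import BX,BY,BW
q=capture("scene")
for n,c in(("scene",q),("top",capture("top"))):
    print(n,[(r["conf"],np.round(r["centre"],1)) for r in search_frame(c,"guard_handle")])
cv2.imwrite("pics/a6.png",cv2.resize(q["color"][180:380,240:440],None,fx=3,fy=3)[:,:,::-1])
c,s=np.cos(BW),np.sin(BW)
for z in(.2075,.2225):
  for y in(-.055,.055): print(z,y,(np.array(proj(q,(BX-s*y,BY+c*y,z)))-[240,180])*3+1)
E
```

```text
[22.4, 29.13, 5.52, -0.28, -66.37, -12.25] [0.6718 0.1055 0.178 ] [4.8 0.6 2.6] 26.0 0.12446136587354335 29.859164357185364
[[0.174, -0.985, -0.001], [-0.985, -0.174, 0.004], [-0.004, 0.0, -1.0]]
scene [(0.72, array([304.3, 263.9])), (0.29, array([235. , 331.4]))]
top [(0.73, array([256.9, 169. ])), (0.54, array([327.3, 192.8])), (0.25, array([251.5, 131.1]))]
0.2075 -0.055 [185.52663528 230.71602519]
0.2075 0.055 [347.7010674  198.28054495]
0.2225 -0.055 [186.19347903 221.06276097]
0.2225 0.055 [350.46573219 188.32473781]
```

View pics/a6.png

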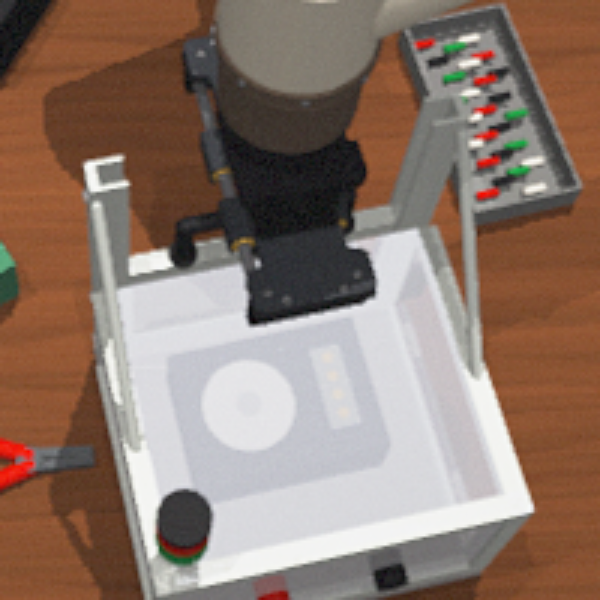

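The handle's left end at (185,220) suggests the guard is still about 10–15 mm open: the grip closed while the arm was already descending, so it holds the bar higher up the fingers. I'll keep lowering until the force rises.

```bash
python3 -m pendant '[{"x":0,"y":0,"z":-0.006,"rx":0,"ry":0,"rz":0,"claw":0},{"x":0,"y":0,"z":-0.012,"rx":0,"ry":0,"rz":0,"claw":0},{"x":0,"y":0,"z":-0.018,"rx":0,"ry":0,"rz":0,"claw":0},{"x":0,"y":0,"z":-0.024,"rx":0,"ry":0,"rz":0,"claw":0},{"x":0,"y":0,"z":-0.028,"rx":0,"ry":0,"rz":0,"claw":0},{"x":0,"y":0,"z":-0.032,"rx":0,"ry":0,"rz":0,"claw":0},{"x":0,"y":0,"z":-0.032,"rx":0,"ry":0,"rz":0,"claw":0},{"x":0,"y":0,"z":-0.032,"rx":0,"ry":0,"rz":0,"claw":0}]' >/dev/null; python3 st.py
```

```text
[22.4, 29.47, 4.91, -0.28, -65.42, -12.25] [0.6718 0.1055 0.1699] [ 5.1 -0.5  2. ] 27.2 0.12848400746569014 29.85950575210154
[[0.174, -0.985, -0.001], [-0.985, -0.174, 0.004], [-0.004, 0.001, -1.0]]
```

```bash
python3 -m pendant '[{"x":0,"y":0,"z":-0.004,"rx":0,"ry":0,"rz":0,"claw":0},{"x":0,"y":0,"z":-0.008,"rx":0,"ry":0,"rz":0,"claw":0},{"x":0,"y":0,"z":-0.012,"rx":0,"ry":0,"rz":0,"claw":0},{"x":0,"y":0,"z":-0.016,"rx":0,"ry":0,"rz":0,"claw":0},{"x":0,"y":0,"z":-0.02,"rx":0,"ry":0,"rz":0,"claw":0},{"x":0,"y":0,"z":-0.024,"rx":0,"ry":0,"rz":0,"claw":0},{"x":0,"y":0,"z":-0.024,"rx":0,"ry":0,"rz":0,"claw":0},{"x":0,"y":0,"z":-0.024,"rx":0,"ry":0,"rz":0,"claw":0}]' >/dev/null; python3 st.py
python3 - <<'E'
from h import *
q=capture("scene"); cv2.imwrite("pics/a7.png",cv2.resize(q["color"][180:380,240:440],None,fx=3,fy=3)[:,:,::-1])
g=cv2.cvtColor(q["color"],cv2.COLOR_RGB2GRAY); print(g[250:275,301:304].mean(1).astype(int))
E
```

```text
[22.43, 29.47, 4.63, -0.2, -64.98, -12.25] [0.672  0.1055 0.1682] [-0.2  0.4 14.4] 28.2 0.12878765694387734 30.029549425235018
[[0.175, -0.985, 0.002], [-0.985, -0.175, 0.004], [-0.004, -0.002, -1.0]]
[ 63  62  64  62  54  47  56  53  41  31  24  27  28  24  25  27  24  27
  29  34  56 154 231 219 217]
```

The force stopped the move with the TCP at 0.168, which is consistent with the guard sitting on the sill. I'll release, lift and check.

```bash
python3 -m pendant '[{"x":0,"y":0,"z":0,"rx":0,"ry":0,"rz":0,"claw":0.8},{"x":0,"y":0,"z":0.004,"rx":0,"ry":0,"rz":0,"claw":0.8},{"x":0,"y":0,"z":0.008,"rx":0,"ry":0,"rz":0,"claw":0.8},{"x":0,"y":0,"z":0.008,"rx":0,"ry":0,"rz":0,"claw":0.8},{"x":0,"y":0,"z":0.1,"rx":0,"ry":0,"rz":0,"claw":0.8},{"x":0,"y":0,"z":0.3,"rx":0,"ry":0,"rz":0,"claw":0.8},{"x":0,"y":0,"z":0.5,"rx":0,"ry":0,"rz":0,"claw":0.8},{"x":0,"y":0,"z":0.65,"rx":0,"ry":0,"rz":0,"claw":0.8}]' >/dev/null; python3 st.py
python3 -m pendant '[{"x":-0.1,"y":-0.02,"z":0.1,"rx":0,"ry":0,"rz":0,"claw":0.8},{"x":-0.25,"y":-0.1,"z":0.12,"rx":0,"ry":0,"rz":0,"claw":0.8},{"x":-0.4,"y":-0.25,"z":0.12,"rx":0,"ry":0,"rz":0,"claw":0.8},{"x":-0.5,"y":-0.4,"z":0.12,"rx":0,"ry":0,"rz":0,"claw":0.8},{"x":-0.6,"y":-0.55,"z":0.12,"rx":0,"ry":0,"rz":0,"claw":0.8},{"x":-0.7,"y":-0.7,"z":0.12,"rx":0,"ry":0,"rz":0,"claw":0.8},{"x":-0.75,"y":-0.8,"z":0.12,"rx":0,"ry":0,"rz":0,"claw":0.8},{"x":-0.75,"y":-0.8,"z":0.12,"rx":0,"ry":0,"rz":0,"claw":0.8}]' >/dev/null; python3 st.py
python3 - <<'E'
from h import *
from ik import BX,BY,BW
q=capture("scene");im=cv2.resize(q["color"][180:380,240:440],None,fx=3,fy=3)[:,:,::-1].copy()
c,s=np.cos(BW),np.sin(BW)
for z,col in((.2075,(0,255,0)),(.2225,(0,0,255))):
  a,b=[tuple(int(v) for v in (np.array(proj(q,(BX-s*y,BY+c*y,z)))-[240,180])*3+1) for y in(-.055,.055)]; cv2.line(im,a,b,col,1)
cv2.imwrite("pics/a8.png",im)
E
```

```text
[22.41, 25.21, 20.11, -0.36, -85.26, -12.35] [0.6692 0.1052 0.3268] [0.4 0.8 0.6] 29.25 0.7932741769908587 0.0
[[0.174, -0.985, -0.008], [-0.985, -0.174, 0.003], [-0.005, 0.007, -1.0]]
[7.56, 5.01, -3.29, -0.35, -82.13, 2.37] [ 0.481  -0.0955  0.3551] [0.5 0.7 0.1] 30.25 0.8005179577219086 0.0
[[0.172, -0.985, -0.008], [-0.985, -0.172, 0.005], [-0.006, 0.007, -1.0]]
```

View pics/a8.png

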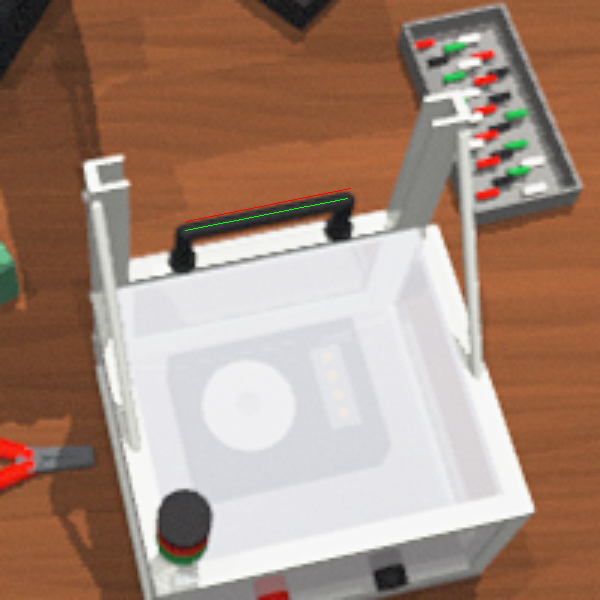

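The bar lies on the green "shut" line, from (185,230) to (348,198), so the guard is down. The module is flat behind the sill and the arm is clear.

```bash
python3 -c "
from station import *
print(finish_job())"
```

```text
the job is handed in; nothing more can be done
None
```

The job is handed in, though the hand-in returned no verdict: by the last pictures the module lies flat behind the sill lip, the guard is shut and the arm is clear; the tray, carton and pliers were not knowingly touched, but the gripper body did press briefly on the large look-alike module (about 29 N at the wrist) and probably shifted it.

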